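# Load the indexing stage of a specimen camera

## Robot

A 6-joint arm with a two-finger parallel gripper is mounted at the origin on the work surface. World frame = base frame: x ahead of the robot, y to its left, z up, the work surface at z = 0. Lengths are in m, angles in rad, forces in N, time in s.
With the tool pointing down it reaches from about 0.35 to 0.775 m from the base axis. Payload 7.3 kg.
Tool frame: the origin (TCP) lies at the very end of the fingers, on their centre line; the grasp point (between the pads) lies 19 mm behind it; z points along the fingers, y is the line along which they close (so a half turn about z gives the same grasp; the last joint's range is limited). The gripper opens to 92 mm and grips with 3 to 60 N. Pads are 19 mm wide; open, the fingers measure 130 mm over their backs; the gripper's body (75 mm by 190 mm) begins 47 mm behind the grasp point.
Start: joints at [1.159, 0.342, 1.524, -0, 1.275, -0.146], TCP at [0.138, 0.507, 0.227] pointing down, gripper open.
Joint ranges: [-2.53, 2.53], [-0.77, 2.02], [0.04, 2.7], [-1, 4.14], [0.28, 2.66], [-3.11, 3.11]. Speed limits (rad/s): [2.57, 2.57, 3.14, 3.14, 3.14, 3.14].

## Interface

Orientations are given as [roll, pitch, yaw] about the fixed x, y, z axes, in that order (R = Rz(yaw) Ry(pitch) Rx(roll)).
In Python, from cell import robot gives the robot as it stands. The module is installed in compiled form; this text tells all that it offers.
- The arm moves only by the tool arm_command, never from a script. Its argument "moves" is a list of rows, each a list of 3 entries, a list of its own where there are three numbers: the shift along the tool's x, y, z in m, then the turn, a rotation vector about the tool's x, y, z in rad, then the finger opening in m, from 0 to 0.0918. In form: [[[dx, dy, dz], [ax, ay, az], claw], ...]. A call has exactly 5 rows; each row is the pose to reach, as a shift and turn from the pose commanded when the call began, along the tool's axes at that moment; what a row does not reach only later rows make up. A row lasts 1/10 s, in which the tool goes at most 50 mm and 8.59 degrees, less where a joint would pass 70% of its speed; a pose out of reach is approached as far as the arm can. A call with a gripper value outside its range is refused whole. The fingers move at their own pace and stop on an object; "squeeze" is the grip in N (left out, the last holds). Time passes only in rows, so rows that repeat a pose let the fingers close, or fill a call up. It gives the time, the measured TCP pose, the force, the opening and the grip force at its end, in the units of the state.
- robot.observe(): the state, without advancing time (a new reading comes with each control period).
- robot.read_camera(name): name is "scene" or "top" or "wrist"; returns the picture (400x640x3 uint8, red, green, blue); there is no depth.
- robot.camera_model(name): a dict with "fx", "fy", "cx", "cy" (pixels), "k1" (the pictures are not rectified: a ray, as slopes to the right and down, at radius r is drawn at 1 + k1 r^2 times it, then the intrinsics apply), "R" (3x3) and "t" (3): a world point X has camera coordinates R X + t. Camera axes: x right, y down, z forward; pixel columns grow to the right and rows downward; lengths in m; the calibration is good to about 2 mm. A picture is of the moment at which its call begins: read the wrist's pose just before it. camera_model takes no time and is no camera call; for the wrist camera it gives the pose at the moment of the call.
- robot.hand_in(): hands the job in; it is judged then, once.
The state is a dict: "time": time; "qpos": joint angles; "qvel": joint speeds; "joint_efforts": joint torques, N m; "tool_pos": TCP position; "tool_rot": TCP orientation; "contact_force": force on the tool from outside, world axes, zero at the start; "torque": the same for the moment, N m; "opening": finger opening in m; "grip_force": force on a finger pad.
Only numpy, scipy, OpenCV 4.12 (cv2) and the standard library are available. Lean on these libraries where they do the work, as an engineer would, in place of code of your own. Each camera call takes 0.05 s, during which the arm holds its last target. There are 200 camera calls.

## Task

Unlatch the camera stage by lifting its sprung knob, turn it to the loading stop and let the pin drop home; then take the reference plate off it and set it lengthwise, level and centred, on top of its narrow raised rest. Put every specimen block wax side up in a nest of its own: flat down on the plate, long side flush against the long rail and one end flush against that nest's end stop. Finally turn the stage back to the camera stop, with the pin home again and all blocks still flush, and leave everything else on the bench where it is.

Things in the scene. Friction and masses are not known exactly. Their poses are not given: they have to be found in the camera images.
- turntable: Fixed grey base of the camera stage. Origin on the bench on the stage's vertical turning axis. A 30 mm high steel index arc of radius 120 mm on the robot's side has two notches 1.25 rad apart: camera stop and loading stop. A 220 mm high camera column stands on this base at about x 0.15, y -0.31 m of this frame, camera head 0.13 to 0.24 m up. Frame yaw within 0.25 rad.
- stage (a joint): Turn of the stage about the vertical axis, rad, counterclockwise from above positive: 0 at the camera stop, 1.25 at the loading stop (range -0.04 to 1.29). Turns easily (0.1 N m) once the pin is out of its notch.
- plunger (a joint): Lift of the sprung index pin, m: 0 = home in a notch, about 0.011 while its tip rides on the arc between notches, 0.018 = top of travel. Lift it above 0.011 to turn the stage. A spring pushes it down with 3 N (home) to 5.5 N; its round tip slips into a notch from up to about 4 mm off.
- knob (a point): Middle of the black round knob (28 mm diameter, 28 mm high, axis vertical) on the index pin, 66 mm above the bench with the pin home. Pin and knob ride on an arm of the stage 120 mm from its axis, so the knob is the handle for turning it. The arm's top is 40 mm above the bench. Knob left of the axis (+y) at the camera stop, right (-y) at the loading stop, on the robot's side.
- reference: Loose aluminium reference plate with a round glass window on top, 34 x 50 x 18 mm (x, y, z of its frame), 90 g. Origin at the centre of its underside. At the start it lies loosely near the middle of the dark stage plate (top 40 mm above the bench).
- rest_top (a point): Middle of the top of the fixed narrow steel rest, 60 mm above the bench; the top is 18 mm wide (x of this frame) and 50 mm long (y). Its foot is 70 x 70 x 8 mm. The reference plate belongs here, the centre of its underside on this point, its 50 mm side along the rest's length.
- nest0 (a point): Nest 0 of the row (left end seen from the pivot): where the centre of a seated block's underside lies on the dark stage plate, 40 mm above the bench. Turns with the stage. +x points away from the pivot to the long rail, inner face 15 mm off; y runs along the rail; this nest's end stop's face is 23 mm off in -y; in +y a 5 mm high rim is 36 mm away. Rail and stops are steel, 8 mm high; nests 72 mm apart. Open plate for 110 mm in -x. Any nest will do.
- nest1 (a point): Nest 1 of the row (second from the left): where the centre of a seated block's underside lies on the dark stage plate, 40 mm above the bench. Turns with the stage. +x points away from the pivot to the long rail, inner face 15 mm off; y runs along the rail; this nest's end stop's face is 23 mm off in -y; in +y the next stop begins 41 mm away. Rail and stops are steel, 8 mm high; nests 72 mm apart. Open plate for 110 mm in -x. Any nest will do.
- nest2 (a point): Nest 2 of the row (third from the left): where the centre of a seated block's underside lies on the dark stage plate, 40 mm above the bench. Turns with the stage. +x points away from the pivot to the long rail, inner face 15 mm off; y runs along the rail; this nest's end stop's face is 23 mm off in -y; in +y the next stop begins 41 mm away. Rail and stops are steel, 8 mm high; nests 72 mm apart. Open plate for 110 mm in -x. Any nest will do.
- nest3 (a point): Nest 3 of the row (right end): where the centre of a seated block's underside lies on the dark stage plate, 40 mm above the bench. Turns with the stage. +x points away from the pivot to the long rail, inner face 15 mm off; y runs along the rail; this nest's end stop's face is 23 mm off in -y; in +y the next stop begins 41 mm away. Rail and stops are steel, 8 mm high; nests 72 mm apart. Open plate for 110 mm in -x. Any nest will do.
- block0: Loose specimen block: grey cassette base 30 x 46 x 8 mm (x, y, z of its frame) with an off-white wax block 26 x 40 x 18 mm centred on it (26 mm high in all), two reddish spots on top; 60 g. Origin at the centre of its underside, z up. All blocks are alike and either way round is right; three or four are present (absent: None).
- block1: Loose specimen block: grey cassette base 30 x 46 x 8 mm (x, y, z of its frame) with an off-white wax block 26 x 40 x 18 mm centred on it (26 mm high in all), two reddish spots on top; 60 g. Origin at the centre of its underside, z up. All blocks are alike and either way round is right; three or four are present (absent: None).
- block2: Loose specimen block: grey cassette base 30 x 46 x 8 mm (x, y, z of its frame) with an off-white wax block 26 x 40 x 18 mm centred on it (26 mm high in all), two reddish spots on top; 60 g. Origin at the centre of its underside, z up. All blocks are alike and either way round is right; three or four are present (absent: None).
- block3: Loose specimen block: grey cassette base 30 x 46 x 8 mm (x, y, z of its frame) with an off-white wax block 26 x 40 x 18 mm centred on it (26 mm high in all), two reddish spots on top; 60 g. Origin at the centre of its underside, z up. All blocks are alike and either way round is right; three or four are present (absent: None).

How it is judged:
On the way, in this order (a step that is already met when the one before it is completed fails the run):
1. the stage is at the loading stop with the pin fully home (value of joint stage above 1.22 rad and value of joint plunger below 0.002 m), for 0.2 s.
2. the reference plate lies level and released on its rest (x of reference in the frame of rest_top between -0.008 and 0.008 m and y of reference in the frame of rest_top between -0.012 and 0.012 m and z of reference in the frame of rest_top between -0.002 and 0.002 m and angle between reference's own z axis and vertical below 0.05 rad and angle between the y axis of reference and the y axis of rest_top, either way round below 0.25 rad and linear speed of reference below 0.02 m/s and contact force between reference and the fingers below 0.05 N), for 0.2 s.
3. at the loading stop, pin home, every present block is seated flush in a nest of its own and released (all of step 1 and ((x of block0 in the frame of nest0 between -0.0025 and 0.0025 m and y of block0 in the frame of nest0 between -0.0025 and 0.0025 m and z of block0 in the frame of nest0 between -0.002 and 0.002 m and angle between the y axis of block0 and the y axis of nest0, either way round below 0.05 rad and angle between block0's own z axis and vertical below 0.05 rad) or (x of block0 in the frame of nest1 between -0.0025 and 0.0025 m and y of block0 in the frame of nest1 between -0.0025 and 0.0025 m and z of block0 in the frame of nest1 between -0.002 and 0.002 m and angle between the y axis of block0 and the y axis of nest1, either way round below 0.05 rad and angle between block0's own z axis and vertical below 0.05 rad) or (x of block0 in the frame of nest2 between -0.0025 and 0.0025 m and y of block0 in the frame of nest2 between -0.0025 and 0.0025 m and z of block0 in the frame of nest2 between -0.002 and 0.002 m and angle between the y axis of block0 and the y axis of nest2, either way round below 0.05 rad and angle between block0's own z axis and vertical below 0.05 rad) or (x of block0 in the frame of nest3 between -0.0025 and 0.0025 m and y of block0 in the frame of nest3 between -0.0025 and 0.0025 m and z of block0 in the frame of nest3 between -0.002 and 0.002 m and angle between the y axis of block0 and the y axis of nest3, either way round below 0.05 rad and angle between block0's own z axis and vertical below 0.05 rad)) and ((x of block1 in the frame of nest0 between -0.0025 and 0.0025 m and y of block1 in the frame of nest0 between -0.0025 and 0.0025 m and z of block1 in the frame of nest0 between -0.002 and 0.002 m and angle between the y axis of block1 and the y axis of nest0, either way round below 0.05 rad and angle between block1's own z axis and vertical below 0.05 rad) or (x of block1 in the frame of nest1 between -0.0025 and 0.0025 m and y of block1 in the frame of nest1 between -0.0025 and 0.0025 m and z of block1 in the frame of nest1 between -0.002 and 0.002 m and angle between the y axis of block1 and the y axis of nest1, either way round below 0.05 rad and angle between block1's own z axis and vertical below 0.05 rad) or (x of block1 in the frame of nest2 between -0.0025 and 0.0025 m and y of block1 in the frame of nest2 between -0.0025 and 0.0025 m and z of block1 in the frame of nest2 between -0.002 and 0.002 m and angle between the y axis of block1 and the y axis of nest2, either way round below 0.05 rad and angle between block1's own z axis and vertical below 0.05 rad) or (x of block1 in the frame of nest3 between -0.0025 and 0.0025 m and y of block1 in the frame of nest3 between -0.0025 and 0.0025 m and z of block1 in the frame of nest3 between -0.002 and 0.002 m and angle between the y axis of block1 and the y axis of nest3, either way round below 0.05 rad and angle between block1's own z axis and vertical below 0.05 rad)) and ((x of block2 in the frame of nest0 between -0.0025 and 0.0025 m and y of block2 in the frame of nest0 between -0.0025 and 0.0025 m and z of block2 in the frame of nest0 between -0.002 and 0.002 m and angle between the y axis of block2 and the y axis of nest0, either way round below 0.05 rad and angle between block2's own z axis and vertical below 0.05 rad) or (x of block2 in the frame of nest1 between -0.0025 and 0.0025 m and y of block2 in the frame of nest1 between -0.0025 and 0.0025 m and z of block2 in the frame of nest1 between -0.002 and 0.002 m and angle between the y axis of block2 and the y axis of nest1, either way round below 0.05 rad and angle between block2's own z axis and vertical below 0.05 rad) or (x of block2 in the frame of nest2 between -0.0025 and 0.0025 m and y of block2 in the frame of nest2 between -0.0025 and 0.0025 m and z of block2 in the frame of nest2 between -0.002 and 0.002 m and angle between the y axis of block2 and the y axis of nest2, either way round below 0.05 rad and angle between block2's own z axis and vertical below 0.05 rad) or (x of block2 in the frame of nest3 between -0.0025 and 0.0025 m and y of block2 in the frame of nest3 between -0.0025 and 0.0025 m and z of block2 in the frame of nest3 between -0.002 and 0.002 m and angle between the y axis of block2 and the y axis of nest3, either way round below 0.05 rad and angle between block2's own z axis and vertical below 0.05 rad)) and ((x of block3 in the frame of nest0 between -0.0025 and 0.0025 m and y of block3 in the frame of nest0 between -0.0025 and 0.0025 m and z of block3 in the frame of nest0 between -0.002 and 0.002 m and angle between the y axis of block3 and the y axis of nest0, either way round below 0.05 rad and angle between block3's own z axis and vertical below 0.05 rad) or (x of block3 in the frame of nest1 between -0.0025 and 0.0025 m and y of block3 in the frame of nest1 between -0.0025 and 0.0025 m and z of block3 in the frame of nest1 between -0.002 and 0.002 m and angle between the y axis of block3 and the y axis of nest1, either way round below 0.05 rad and angle between block3's own z axis and vertical below 0.05 rad) or (x of block3 in the frame of nest2 between -0.0025 and 0.0025 m and y of block3 in the frame of nest2 between -0.0025 and 0.0025 m and z of block3 in the frame of nest2 between -0.002 and 0.002 m and angle between the y axis of block3 and the y axis of nest2, either way round below 0.05 rad and angle between block3's own z axis and vertical below 0.05 rad) or (x of block3 in the frame of nest3 between -0.0025 and 0.0025 m and y of block3 in the frame of nest3 between -0.0025 and 0.0025 m and z of block3 in the frame of nest3 between -0.002 and 0.002 m and angle between the y axis of block3 and the y axis of nest3, either way round below 0.05 rad and angle between block3's own z axis and vertical below 0.05 rad)) and contact force between each of block0, block1, block2, block3 and the fingers below 0.05 N), for 0.2 s.
At the end, for the whole second after the job is handed in: Stage at the camera stop (0.03 rad), pin home (2 mm); each block flat in a nest, within 2.5 mm of both rail and end stop and 0.05 rad of square; reference plate level on its rest, within 8 mm across, 12 mm along, 0.25 rad of lengthwise; all at rest and released (all of step 2 and value of joint stage below 0.03 rad and value of joint plunger below 0.002 m and ((x of block0 in the frame of nest0 between -0.0025 and 0.0025 m and y of block0 in the frame of nest0 between -0.0025 and 0.0025 m and z of block0 in the frame of nest0 between -0.002 and 0.002 m and angle between the y axis of block0 and the y axis of nest0, either way round below 0.05 rad and angle between block0's own z axis and vertical below 0.05 rad) or (x of block0 in the frame of nest1 between -0.0025 and 0.0025 m and y of block0 in the frame of nest1 between -0.0025 and 0.0025 m and z of block0 in the frame of nest1 between -0.002 and 0.002 m and angle between the y axis of block0 and the y axis of nest1, either way round below 0.05 rad and angle between block0's own z axis and vertical below 0.05 rad) or (x of block0 in the frame of nest2 between -0.0025 and 0.0025 m and y of block0 in the frame of nest2 between -0.0025 and 0.0025 m and z of block0 in the frame of nest2 between -0.002 and 0.002 m and angle between the y axis of block0 and the y axis of nest2, either way round below 0.05 rad and angle between block0's own z axis and vertical below 0.05 rad) or (x of block0 in the frame of nest3 between -0.0025 and 0.0025 m and y of block0 in the frame of nest3 between -0.0025 and 0.0025 m and z of block0 in the frame of nest3 between -0.002 and 0.002 m and angle between the y axis of block0 and the y axis of nest3, either way round below 0.05 rad and angle between block0's own z axis and vertical below 0.05 rad)) and linear speed of each of block0, block1, block2, block3 below 0.02 m/s and ((x of block1 in the frame of nest0 between -0.0025 and 0.0025 m and y of block1 in the frame of nest0 between -0.0025 and 0.0025 m and z of block1 in the frame of nest0 between -0.002 and 0.002 m and angle between the y axis of block1 and the y axis of nest0, either way round below 0.05 rad and angle between block1's own z axis and vertical below 0.05 rad) or (x of block1 in the frame of nest1 between -0.0025 and 0.0025 m and y of block1 in the frame of nest1 between -0.0025 and 0.0025 m and z of block1 in the frame of nest1 between -0.002 and 0.002 m and angle between the y axis of block1 and the y axis of nest1, either way round below 0.05 rad and angle between block1's own z axis and vertical below 0.05 rad) or (x of block1 in the frame of nest2 between -0.0025 and 0.0025 m and y of block1 in the frame of nest2 between -0.0025 and 0.0025 m and z of block1 in the frame of nest2 between -0.002 and 0.002 m and angle between the y axis of block1 and the y axis of nest2, either way round below 0.05 rad and angle between block1's own z axis and vertical below 0.05 rad) or (x of block1 in the frame of nest3 between -0.0025 and 0.0025 m and y of block1 in the frame of nest3 between -0.0025 and 0.0025 m and z of block1 in the frame of nest3 between -0.002 and 0.002 m and angle between the y axis of block1 and the y axis of nest3, either way round below 0.05 rad and angle between block1's own z axis and vertical below 0.05 rad)) and ((x of block2 in the frame of nest0 between -0.0025 and 0.0025 m and y of block2 in the frame of nest0 between -0.0025 and 0.0025 m and z of block2 in the frame of nest0 between -0.002 and 0.002 m and angle between the y axis of block2 and the y axis of nest0, either way round below 0.05 rad and angle between block2's own z axis and vertical below 0.05 rad) or (x of block2 in the frame of nest1 between -0.0025 and 0.0025 m and y of block2 in the frame of nest1 between -0.0025 and 0.0025 m and z of block2 in the frame of nest1 between -0.002 and 0.002 m and angle between the y axis of block2 and the y axis of nest1, either way round below 0.05 rad and angle between block2's own z axis and vertical below 0.05 rad) or (x of block2 in the frame of nest2 between -0.0025 and 0.0025 m and y of block2 in the frame of nest2 between -0.0025 and 0.0025 m and z of block2 in the frame of nest2 between -0.002 and 0.002 m and angle between the y axis of block2 and the y axis of nest2, either way round below 0.05 rad and angle between block2's own z axis and vertical below 0.05 rad) or (x of block2 in the frame of nest3 between -0.0025 and 0.0025 m and y of block2 in the frame of nest3 between -0.0025 and 0.0025 m and z of block2 in the frame of nest3 between -0.002 and 0.002 m and angle between the y axis of block2 and the y axis of nest3, either way round below 0.05 rad and angle between block2's own z axis and vertical below 0.05 rad)) and ((x of block3 in the frame of nest0 between -0.0025 and 0.0025 m and y of block3 in the frame of nest0 between -0.0025 and 0.0025 m and z of block3 in the frame of nest0 between -0.002 and 0.002 m and angle between the y axis of block3 and the y axis of nest0, either way round below 0.05 rad and angle between block3's own z axis and vertical below 0.05 rad) or (x of block3 in the frame of nest1 between -0.0025 and 0.0025 m and y of block3 in the frame of nest1 between -0.0025 and 0.0025 m and z of block3 in the frame of nest1 between -0.002 and 0.002 m and angle between the y axis of block3 and the y axis of nest1, either way round below 0.05 rad and angle between block3's own z axis and vertical below 0.05 rad) or (x of block3 in the frame of nest2 between -0.0025 and 0.0025 m and y of block3 in the frame of nest2 between -0.0025 and 0.0025 m and z of block3 in the frame of nest2 between -0.002 and 0.002 m and angle between the y axis of block3 and the y axis of nest2, either way round below 0.05 rad and angle between block3's own z axis and vertical below 0.05 rad) or (x of block3 in the frame of nest3 between -0.0025 and 0.0025 m and y of block3 in the frame of nest3 between -0.0025 and 0.0025 m and z of block3 in the frame of nest3 between -0.002 and 0.002 m and angle between the y axis of block3 and the y axis of nest3, either way round below 0.05 rad and angle between block3's own z axis and vertical below 0.05 rad)) and contact force between each of block0, block1, block2, block3 and the fingers below 0.05 N); the robot touches nothing.
It fails at once if something else on the bench is shoved aside by more than 4 cm or knocked over (distance of any of bottle_a, bottle_b, dish, slidebox, spatula, notebook, beaker from where it was at the start of the episode above 0.04 m or angle between any of bottle_a, bottle_b, dish, slidebox, spatula, notebook, beaker's own z axis and vertical above 0.6 rad).
Of block0, block1, block2, block3 only 3 to 4 are there at a start; the rules pass over those that are not, and their reading is None.
At some moment in a run one of block0, block1, block2, block3 may be knocked a few centimetres aside while the robot is not near it.
Once in a run the grip may slacken for a moment while it holds something.
It also fails if it takes over 210 s, if anything falls off the work surface, if the arm or the gripper's body presses on something with over 40 N, if the wrist force passes 120 N, or if a joint passes its speed limit or range.

## Working session

There is one attempt and no reset: what is moved stays moved. The work goes in short steps, Python scripts to look and compute and a tool call to move; the robot and the scene stay as the last step left them, time stands still between calls to the robot, and variables do not carry over. Pictures are saved under pics/ and viewed, at most 14 in all, crops included, and the job is handed in when it is done.

Besides the shell and the picture viewer there is one more tool, called after "Emit:" as name([rows], argument=value, ...), one row to a line, values as JSON. arm_command: Moves the arm, as the interface text tells. Its arguments: {"type":"object","properties":{"moves":{"type":"array"},"squeeze":{"type":"number"}},"required":["moves"]}

```bash
mkdir -p pics; cat > h.py <<'E'
import numpy as np, cv2
from scipy.spatial.transform import Rotation as Ro
from cell import robot
def save(img,n): cv2.imwrite(f'pics/{n}.png',cv2.cvtColor(img,cv2.COLOR_RGB2BGR))
def ray(cm,uv):
    uv=np.atleast_2d(uv).astype(float)
    d=np.stack([(uv[:,0]-cm['cx'])/cm['fx'],(uv[:,1]-cm['cy'])/cm['fy']],1)
    s=d.copy()
    for _ in range(20): s=d/(1+cm['k1']*(s**2).sum(1,keepdims=True))
    R=np.array(cm['R']);t=np.array(cm['t'])
    return -R.T@t, np.c_[s,np.ones(len(s))]@R
def plane(cm,uv,z):
    o,d=ray(cm,uv); return o+d*((z-o[2])/d[:,2])[:,None]
def proj(cm,X):
    X=np.atleast_2d(X); c=X@np.array(cm['R']).T+np.array(cm['t']); s=c[:,:2]/c[:,2:]
    s=s*(1+cm['k1']*(s**2).sum(1,keepdims=True)); return s*[cm['fx'],cm['fy']]+[cm['cx'],cm['cy']]
def to(p,yaw=None):
    """shift in tool axes to a world TCP p, and turn about tool z to reach yaw of tool y axis (mod pi)"""
    s=robot.observe(); R=Ro.from_euler('xyz',s['tool_rot']).as_matrix()
    d=R.T@(np.array(p)-s['tool_pos']); a=None
    if yaw is not None:
        # world heading of tool y
        h=np.arctan2(R[1,1],R[0,1]); a=(yaw-h+np.pi/2)%np.pi-np.pi/2; a=-a if R[2,2]<0 else a
    print('pos',np.round(s['tool_pos'],4),'shift',np.round(d,4),'turn z',a,'t',s['time'],'q6',np.round(s['qpos'][5],2))
E
python3 - <<'E'
from h import *
np.set_printoptions(precision=3,suppress=True)
print(robot.observe())
for n in['scene','top','wrist']:
    print(n,robot.camera_model(n)); save(robot.read_camera(n),n+'0')
E
```

```text
{'time': 0.0, 'qpos': array([ 1.159,  0.343,  1.525, -0.   ,  1.275, -0.146]), 'qvel': array([ 0.001, -0.   ,  0.   ,  0.001, -0.   ,  0.001]), 'joint_efforts': array([ -0.003, -43.126, -24.421,   0.071,   0.056,  -0.   ]), 'tool_pos': array([0.138, 0.506, 0.226]), 'tool_rot': array([-3.14 , -0.   ,  2.876]), 'contact_force': array([ 0.226, -0.66 ,  0.973]), 'torque': array([0.019, 0.004, 0.024]), 'grip_force': 0.0, 'opening': 0.09211822567886535}
scene {'fx': 371.2701344140664, 'fy': 371.2701344140664, 'cx': 315.6501693702886, 'cy': 198.50245160953412, 'k1': -0.03446306849764098, 'R': array([[-0.598,  0.801, -0.007],
       [ 0.597,  0.439, -0.672],
       [-0.535, -0.406, -0.741]]), 't': array([ 0.315, -0.275,  1.184])}
top {'fx': 440.5587644350245, 'fy': 440.5587644350245, 'cx': 316.28092054129434, 'cy': 209.5812461413492, 'k1': -0.033970543074553744, 'R': array([[-0.029, -1.   , -0.003],
       [-0.987,  0.029, -0.156],
       [ 0.156, -0.001, -0.988]]), 't': array([0.029, 0.545, 1.154])}
wrist {'fx': 341.3383932065503, 'fy': 341.3383932065503, 'cx': 316.42095683516754, 'cy': 207.2473745305294, 'k1': 0.01874327159286807, 'R': array([[ 0.263,  0.965, -0.001],
       [ 0.929, -0.253,  0.27 ],
       [ 0.26 , -0.072, -0.963]]), 't': array([-0.524, -0.033,  0.389])}
```

View pics/top0.png

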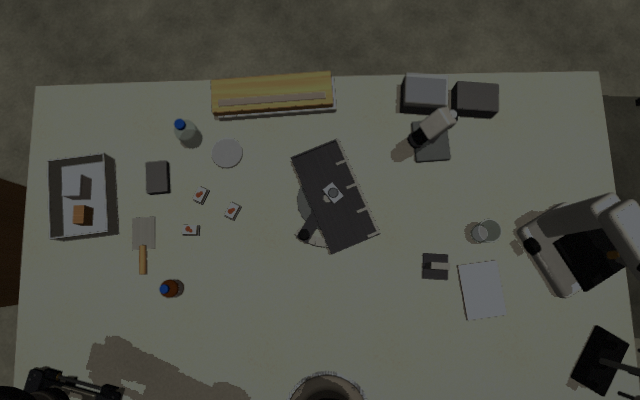

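View pics/scene0.png

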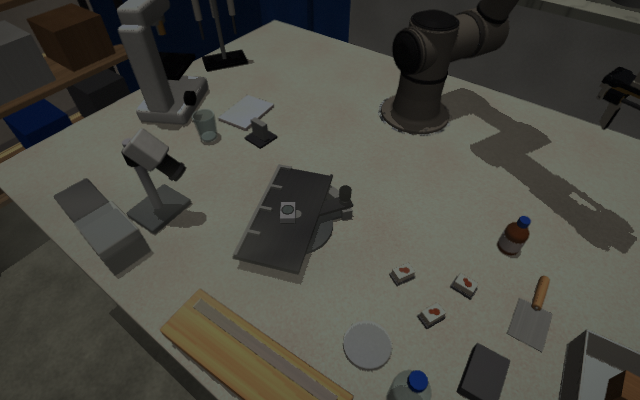

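The top picture shows three blocks at about (201,195), (232,211) and (190,230). The knob is at (304,236), the plate at (333,193) and the rest at (436,266). I'll enlarge and measure.

```bash
python3 - <<'E'
from h import *
np.set_printoptions(precision=3,suppress=True)
cm=robot.camera_model('top'); im=cv2.imread('pics/top0.png')
for n,uv,z in[('knob',(304,235),.08),('ref',(333,193),.058),('b0',(201,195),.026),('b1',(232,211),.026),('b2',(190,230),.026),('rest',(438,266),.06),('corners',(291,157),.045),('c',(339,140),.045),('c',(380,234),.045),('c',(331,253),.045),('footc',(435,266),.008)]:
    print(n,plane(cm,uv,z))
c=im[130:280,280:460]; c=cv2.resize(c,None,fx=4.4,fy=4,interpolation=cv2.INTER_CUBIC)
cv2.imwrite('pics/c1.png',np.clip(c.astype(float)*2,0,255).astype('u1'))
E
```

```text
knob [[0.474 0.047 0.08 ]]
ref [[ 0.587 -0.033  0.058]]
b0 [[0.599 0.332 0.026]]
b1 [[0.551 0.246 0.026]]
b2 [[0.502 0.361 0.026]]
rest [[ 0.383 -0.303  0.06 ]]
corners [[0.694 0.079 0.045]]
c [[ 0.739 -0.056  0.045]]
c [[ 0.474 -0.156  0.045]]
c [[ 0.427 -0.023  0.045]]
footc [[ 0.385 -0.308  0.008]]
```

View pics/c1.png

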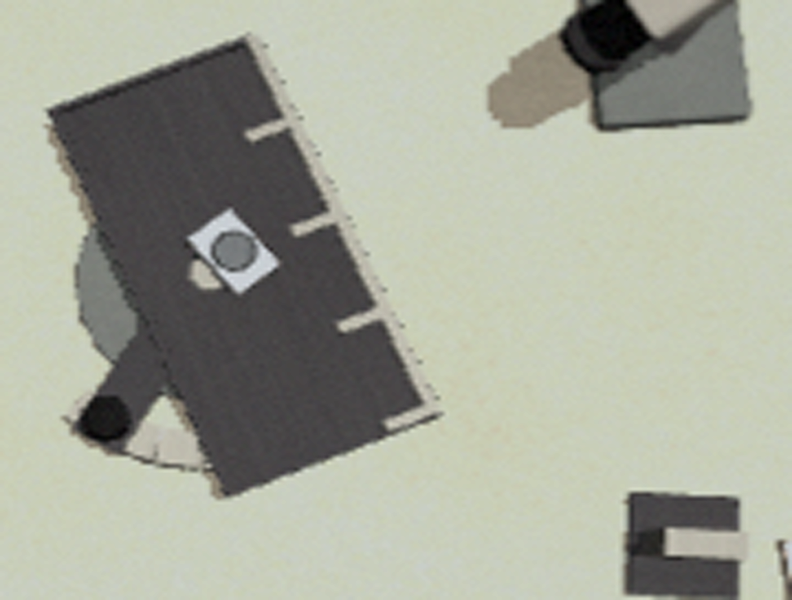

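Emit:
arm_command([
  [[-0.036, -0.03, 0], [0, 0, 0], 0.09],
  [[-0.072, -0.06, 0], [0, 0, 0], 0.09],
  [[-0.108, -0.09, 0], [0, 0, 0], 0.09],
  [[-0.144, -0.12, 0], [0, 0, 0], 0.09],
  [[-0.18, -0.15, 0], [0, 0, 0], 0.09],
])

```text
time: 0.65
tool_pos: [0.2727, 0.313, 0.2266]
tool_rot: [3.141, 0.0, 2.876]
contact_force: [0.9, 0.5, 0.3]
opening: 0.09
grip_force: 0.0
```

Emit:
arm_command([
  [[-0.036, -0.03, 0], [0, 0, 0], 0.09],
  [[-0.072, -0.06, 0], [0, 0, 0], 0.09],
  [[-0.108, -0.09, 0], [0, 0, 0], 0.09],
  [[-0.144, -0.12, 0], [0, 0, 0], 0.09],
  [[-0.18, -0.15, 0], [0, 0, 0], 0.09],
])

```text
time: 1.15
tool_pos: [0.4071, 0.1207, 0.2267]
tool_rot: [3.141, 0.0, 2.876]
contact_force: [0.6, 0.7, -0.9]
opening: 0.0899
grip_force: 0.0
```

Emit:
arm_command([
  [[-0.03, -0.02, 0.01], [0, 0, 0.1], 0.09],
  [[-0.05, -0.04, 0.02], [0, 0, 0.2], 0.09],
  [[-0.07, -0.057, 0.027], [0, 0, 0.286], 0.09],
  [[-0.07, -0.057, 0.027], [0, 0, 0.286], 0.09],
  [[-0.07, -0.057, 0.027], [0, 0, 0.286], 0.09],
])

```text
time: 1.65
tool_pos: [0.4587, 0.0491, 0.1993]
tool_rot: [-3.141, -0.001, 2.59]
contact_force: [-0.3, -0.2, 0.0]
opening: 0.0898
grip_force: 0.0
```

```bash
python3 - <<'E'
from h import *
np.set_printoptions(precision=3,suppress=True)
cm=robot.camera_model('wrist'); im=robot.read_camera('wrist'); save(im,'w1'); np.savez('w1.npz',**cm)
s=robot.observe();print(s['time'],s['qpos'],s['tool_pos'],s['tool_rot'])
print('knob pred',proj(cm,[.474,.047,.08]),'axis',proj(cm,[.576,-.016,.04]))
E
```

```text
1.7 [-0.059  0.252  1.733  0.     1.157 -1.079] [0.459 0.05  0.2  ] [-3.142 -0.001  2.591]
knob pred [[324.367 218.292]] axis [[322.709 315.513]]
```

View pics/w1.png

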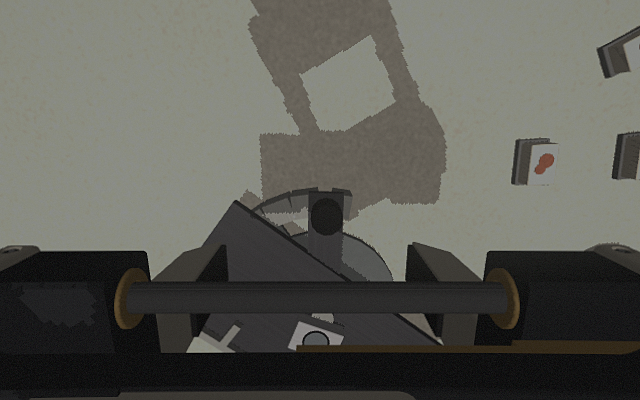

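```bash
python3 - <<'E'
from h import *
np.set_printoptions(precision=4,suppress=True)
cm=np.load('w1.npz'); im=cv2.imread('pics/w1.png',0)
k=plane(cm,(326,216),.08)[0]; print(k)
# arm edges on row samples, height .04
for r in (196,240,246,252):
    row=im[r,290:370].astype(int); g=np.abs(np.diff(row)); i=np.argsort(-g)[:4]+290; print(r,sorted(i),[plane(cm,(x,r),.04)[0][:2] for x in sorted(i)])
to([k[0],k[1],.055])
E
```

```text
[0.473  0.0492 0.08  ]
196 [np.int64(307), np.int64(308), np.int64(343), np.int64(352)] [array([0.4575, 0.0387]), array([0.458 , 0.0395]), array([0.4755, 0.0679]), array([0.48  , 0.0752])]
240 [np.int64(341), np.int64(356), np.int64(361), np.int64(362)] [array([0.513 , 0.0435]), array([0.5208, 0.0562]), array([0.5234, 0.0604]), array([0.5239, 0.0612])]
246 [np.int64(302), np.int64(341), np.int64(366), np.int64(367)] [array([0.4982, 0.0073]), array([0.5185, 0.0403]), array([0.5315, 0.0615]), array([0.532 , 0.0623])]
252 [np.int64(304), np.int64(307), np.int64(340), np.int64(341)] [array([0.5047, 0.0056]), array([0.5062, 0.0081]), array([0.5235, 0.0362]), array([0.524 , 0.0371])]
pos [0.4585 0.0496 0.1996] shift [-0.0126  0.0073  0.1446] turn z None t 1.7 q6 -1.08
```

Emit:
arm_command([
  [[-0.0126, 0.007, 0.03], [0, 0, 0.03], 0.07],
  [[-0.0126, 0.007, 0.06], [0, 0, 0.03], 0.06],
  [[-0.0126, 0.007, 0.09], [0, 0, 0.03], 0.06],
  [[-0.0126, 0.007, 0.12], [0, 0, 0.03], 0.06],
  [[-0.0126, 0.007, 0.144], [0, 0, 0.03], 0.06],
])

```text
time: 2.2
tool_pos: [0.4726, 0.0498, 0.0548]
tool_rot: [3.142, -0.0, 2.563]
contact_force: [0.5, -0.2, 0.3]
opening: 0.0604
grip_force: 0.0
```

Emit:
arm_command([
  [[0, 0, 0], [0, 0, 0], 0.03],
  [[0, 0, 0], [0, 0, 0], 0.02],
  [[0, 0, 0], [0, 0, 0], 0.015],
  [[0, 0, 0], [0, 0, 0], 0.015],
  [[0, 0, 0], [0, 0, 0], 0.015],
], squeeze=25)

```text
time: 2.7
tool_pos: [0.4742, 0.0486, 0.0569]
tool_rot: [3.14, 0.002, 2.56]
contact_force: [-1.1, 0.9, 5.3]
opening: 0.0274
grip_force: 25.0
```

Emit:
arm_command([
  [[0, 0, 0], [0, 0, 0], 0.015],
  [[0, 0, -0.004], [0, 0, 0], 0.015],
  [[0, 0, -0.008], [0, 0, 0], 0.015],
  [[0, 0, -0.012], [0, 0, 0], 0.015],
  [[0, 0, -0.015], [0, 0, 0], 0.015],
])

```text
time: 3.2
tool_pos: [0.4739, 0.0484, 0.0711]
tool_rot: [3.141, 0.001, 2.56]
contact_force: [5.3, -1.2, -5.9]
opening: 0.0273
grip_force: 25.0
```

```bash
python3 - <<'E'
from h import *
np.set_printoptions(precision=4,suppress=True)
s=robot.observe(); p=s['tool_pos'];print(s['time'],p,s['tool_rot'],s['contact_force'],s['opening'],s['grip_force'],s['qpos'])
A=np.array([.473,.0492])+.12*np.array([np.cos(.583),-np.sin(.583)]);print(A)
v=np.array([p[0],p[1]])-A; print(np.hypot(*v),np.arctan2(v[1],v[0])%6.283)
R=Ro.from_euler('xyz',s['tool_rot']).as_matrix()
for i in range(1,13):
    a=1.25*i/12; d=Ro.from_euler('z',a).as_matrix()[:2,:2]@v+A-p[:2]
    print(i,R.T@np.r_[d,0], -a)
E
```

```text
3.2 [0.4739 0.0484 0.0711] [3.1411 0.0009 2.5598] [ 5.302  -1.1799 -5.8566] 0.02730693048185487 24.99870389699936 [-0.0593  0.4498  1.8582 -0.0001  0.8325 -1.0483]
[ 0.5732 -0.0169]
0.11879468790208123 2.560213373925192
1 [-0.0006 -0.0124 -0.    ] -0.10416666666666667
2 [-0.0026 -0.0246 -0.    ] -0.20833333333333334
3 [-0.0058 -0.0365 -0.    ] -0.3125
4 [-0.0102 -0.0481 -0.    ] -0.4166666666666667
5 [-0.0158 -0.0591 -0.    ] -0.5208333333333334
6 [-0.0225 -0.0695 -0.    ] -0.625
7 [-0.0302 -0.0791 -0.    ] -0.7291666666666666
8 [-0.039  -0.0879 -0.    ] -0.8333333333333334
9 [-0.0485 -0.0957 -0.    ] -0.9375
10 [-0.0589 -0.1025  0.    ] -1.0416666666666667
11 [-0.0699 -0.1082  0.    ] -1.1458333333333333
12 [-0.0814 -0.1127  0.    ] -1.25
```

Emit:
arm_command([
  [[-0.0006, -0.0124, 0], [0, 0, -0.104], 0.015],
  [[-0.0026, -0.0246, 0], [0, 0, -0.208], 0.015],
  [[-0.0058, -0.0365, 0], [0, 0, -0.3125], 0.015],
  [[-0.0102, -0.0481, 0], [0, 0, -0.4167], 0.015],
  [[-0.0158, -0.0591, 0], [0, 0, -0.521], 0.015],
])

```text
time: 3.7
tool_pos: [0.4548, -0.0102, 0.071]
tool_rot: [3.142, 0.002, 3.084]
contact_force: [5.6, -1.1, -5.5]
opening: 0.0274
grip_force: 25.0
```

Emit:
arm_command([
  [[-0.0006, -0.0124, 0], [0, 0, -0.104], 0.015],
  [[-0.0026, -0.0246, 0], [0, 0, -0.208], 0.015],
  [[-0.0058, -0.0365, 0], [0, 0, -0.3125], 0.015],
  [[-0.0102, -0.0481, 0], [0, 0, -0.4167], 0.015],
  [[-0.0158, -0.0591, 0], [0, 0, -0.521], 0.015],
])

```text
time: 4.2
tool_pos: [0.4661, -0.07, 0.0706]
tool_rot: [3.141, -0.0, -2.679]
contact_force: [2.5, -1.0, -5.6]
opening: 0.0272
grip_force: 25.0
```

Emit:
arm_command([
  [[-0.0006, -0.0124, 0], [0, 0, -0.104], 0.015],
  [[-0.0026, -0.0246, 0], [0, 0, -0.208], 0.015],
  [[-0.0026, -0.0246, 0], [0, 0, -0.208], 0.015],
  [[-0.0026, -0.0246, 0], [0, 0, -0.208], 0.015],
  [[-0.0026, -0.0246, 0], [0, 0, -0.208], 0.015],
])

```text
time: 4.7
tool_pos: [0.4784, -0.0907, 0.0703]
tool_rot: [3.14, -0.002, -2.475]
contact_force: [-1.4, -6.1, -5.8]
opening: 0.0271
grip_force: 25.0
```

```bash
python3 - <<'E'
from h import *
np.set_printoptions(precision=4,suppress=True)
s=robot.observe(); p=s['tool_pos'];print(s['time'],p,s['tool_rot'],s['contact_force'],s['torque'],s['opening'],s['grip_force'],s['qpos'])
A=np.array([.5732,-.0169]); v=p[:2]-A; print(np.hypot(*v),np.arctan2(v[1],v[0])%6.283-2.56)
im=robot.read_camera('top'); save(im,'top1')
c=cv2.resize(im[130:280,270:420],None,fx=4,fy=4,interpolation=cv2.INTER_CUBIC); save(np.clip(c.astype(float)*2,0,255).astype('u1'),'c2')
E
```

```text
4.7 [ 0.4784 -0.0907  0.0703] [ 3.14   -0.0021 -2.4747] [-1.4454 -6.1484 -5.7566] [-1.042   0.3399 -0.45  ] 0.027050060446726837 24.996552765369415 [-0.3443  0.4677  1.8275 -0.0012  0.8488 -2.5812]
0.1201635526718089 1.242472698245646
```

View pics/c2.png

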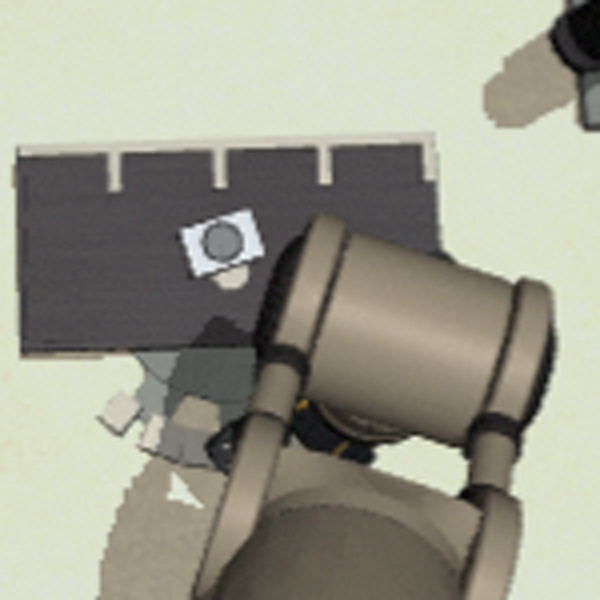

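Emit:
arm_command([
  [[0, 0, 0.004], [0, 0, 0], 0.015],
  [[0, 0, 0.008], [0, 0, 0], 0.015],
  [[0, 0, 0.012], [0, 0, 0], 0.015],
  [[0, 0, 0.015], [0, 0, 0], 0.015],
  [[0, 0, 0.015], [0, 0, 0], 0.015],
])

```text
time: 5.25
tool_pos: [0.4806, -0.0928, 0.0568]
tool_rot: [-3.136, -0.001, -2.472]
contact_force: [0.1, -14.4, -0.4]
opening: 0.0274
grip_force: 25.0
```

Emit:
arm_command([
  [[0, 0, 0], [0, 0, 0], 0.024],
  [[0, 0, 0], [0, 0, 0], 0.027],
  [[0, 0, 0], [0, 0, 0], 0.029],
  [[0, 0, 0], [0, 0, 0], 0.033],
  [[0, 0, 0], [0, 0, 0], 0.033],
], squeeze=3)

```text
time: 5.75
tool_pos: [0.4802, -0.0906, 0.0565]
tool_rot: [-3.14, 0.001, -2.474]
contact_force: [1.5, -2.8, 2.3]
opening: 0.0331
grip_force: 1.8
```

Emit:
arm_command([
  [[0, 0, 0], [0, 0, 0], 0.06],
  [[0, 0, 0], [0, 0, 0], 0.06],
  [[0, 0, -0.03], [0, 0, 0], 0.06],
  [[0, 0, -0.08], [0, 0, 0], 0.07],
  [[0, 0, -0.13], [0, 0, 0], 0.08],
])

```text
time: 6.25
tool_pos: [0.4784, -0.0895, 0.1864]
tool_rot: [3.138, -0.002, -2.473]
contact_force: [0.1, -0.9, -0.1]
opening: 0.0686
grip_force: 0.0
```

```bash
python3 - <<'E'
from h import *
np.set_printoptions(precision=4,suppress=True)
s=robot.observe();print(s['time'],s['tool_pos'],s['tool_rot'],s['qpos'])
cm=robot.camera_model('wrist'); im=robot.read_camera('wrist'); save(np.clip(im*1.7,0,255).astype('u1'),'w2'); np.savez('w2.npz',**cm)
A=np.array([.5732,-.0169]); 
k=A+.12*np.array([np.cos(2.56+1.25),np.sin(3.81)]); print(k,proj(cm,np.r_[k,.08]),proj(cm,np.r_[k,.091]))
E
```

```text
6.25 [ 0.4784 -0.0895  0.1864] [ 3.138  -0.0016 -2.4731] [-0.3429  0.3131  1.6863  0.0007  1.1461 -2.5824]
[ 0.479  -0.0913] [[313.6229 205.8583]] [[313.5796 209.6512]]
```

View pics/w2.png

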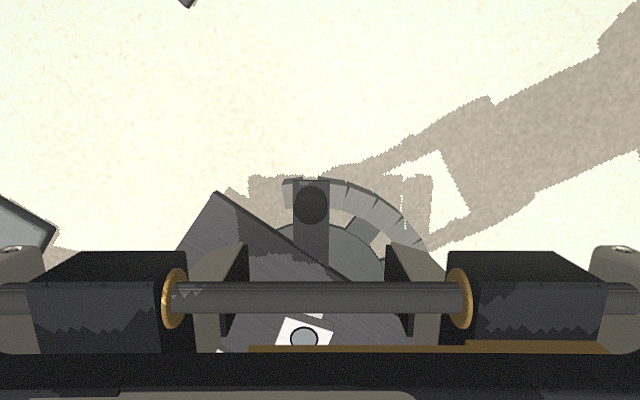

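```bash
python3 - <<'E'
from h import *
np.set_printoptions(precision=4,suppress=True)
w=np.load('w2.npz'); print('knob',plane(w,(311,205),.08))
cm=robot.camera_model('top'); im=cv2.imread('pics/top1.png')
print('ref',plane(cm,(325.5,190.25),.058))
# rail outer line via crop ends, z=.048
q=plane(cm,[(270+18/4,130+150/4),(270+430/4,130+136/4)],.048); d=q[1]-q[0];print(q,np.arctan2(d[1],d[0]))
r=plane(cm,(325.5,190.25),.058)[0]; to([r[0],r[1],.2],1.253)
E
```

```text
knob [[ 0.4798 -0.0934  0.08  ]]
ref [[ 0.5953 -0.0134  0.058 ]]
[[ 0.6652  0.1244  0.048 ]
 [ 0.6666 -0.159   0.048 ]] -1.56566066103223
pos [ 0.4825 -0.0908  0.195 ] shift [-0.1365 -0.0092 -0.0041] turn z 0.9865235116044031 t 6.3 q6 -2.58
```

Emit:
arm_command([
  [[-0.03, -0.002, 0], [0, 0, 0.12], 0.08],
  [[-0.06, -0.005, 0], [0, 0, 0.24], 0.08],
  [[-0.09, -0.007, 0], [0, 0, 0.36], 0.08],
  [[-0.115, -0.009, 0], [0, 0, 0.48], 0.08],
  [[-0.1365, -0.009, -0.004], [0, 0, 0.6], 0.08],
])

```text
time: 6.8
tool_pos: [0.5924, -0.0114, 0.1885]
tool_rot: [3.14, -0.003, -3.078]
contact_force: [0.6, 0.1, 0.3]
opening: 0.0798
grip_force: 0.0
```

Emit:
arm_command([
  [[0, 0, 0], [0, 0, 0.13], 0.08],
  [[0, 0, 0], [0, 0, 0.26], 0.08],
  [[0, 0, 0], [0, 0, 0.386], 0.08],
  [[0, 0, 0], [0, 0, 0.386], 0.08],
  [[0, 0, 0], [0, 0, 0.386], 0.08],
])

```text
time: 7.3
tool_pos: [0.5919, -0.0125, 0.1894]
tool_rot: [3.141, -0.001, 2.827]
contact_force: [0.1, 0.0, -0.2]
opening: 0.0796
grip_force: 0.0
```

```bash
cat >> h.py <<'E'
def bright(im,cm,z,near,thr=105,sat=60):
    """min-area rect of the pale blob nearest to the world point 'near' at height z: centre, long-side heading, sizes"""
    g=im.min(2); m=((g>thr)&(im.max(2)-g<sat)).astype('u1')
    m=cv2.morphologyEx(m,cv2.MORPH_CLOSE,np.ones((9,9)))
    cs,_=cv2.findContours(m,cv2.RETR_EXTERNAL,cv2.CHAIN_APPROX_NONE); u=proj(cm,[*near,z])[0]
    out=[]
    for c in cs:
        if cv2.contourArea(c)<150: continue
        c=c[:,0]; w=plane(cm,c,z)[:,:2]
        (x,y),(a,b),t=cv2.minAreaRect((w*1000).astype('f4')); t=np.radians(t)+(0 if a>b else np.pi/2)
        out.append((np.hypot(x/1e3-near[0],y/1e3-near[1]),x/1e3,y/1e3,t%np.pi,max(a,b),min(a,b),c.min(0),c.max(0)))
    out.sort(key=lambda o:o[0]); return out[:3]
E
python3 - <<'E'
from h import *
np.set_printoptions(precision=4,suppress=True)
s=robot.observe();print(s['time'],s['tool_pos'],s['tool_rot'],s['qpos'])
cm=robot.camera_model('wrist'); im=robot.read_camera('wrist'); save(im,'w3'); np.savez('w3.npz',**cm)
for t in(90,120,150): print(t,bright(im,cm,.058,[.595,-.013],t))
E
```

```text
7.3 [ 0.5919 -0.0125  0.1894] [ 3.1415 -0.0011  2.8275] [-0.1507  0.4951  1.388   0.0003  1.2596 -1.4074]
90 [(np.float64(0.0072865874984299325), 0.5878455200195313, -0.014381221771240234, np.float64(1.8885332494727747), 49.04793167114258, 48.3665771484375, array([286, 169], dtype=int32), array([351, 231], dtype=int32)), (np.float64(0.04295072066152805), 0.5547887573242187, 0.002093719482421875, np.float64(1.259948435935322), 571.109375, 226.1157989501953, array([0, 0], dtype=int32), array([639, 276], dtype=int32)), (np.float64(0.059680670642979154), 0.6543954467773437, -0.007172191619873047, np.float64(1.2567064367823138), 96.93498229980469, 42.696266174316406, array([291, 238], dtype=int32), array([397, 281], dtype=int32))]
120 [(np.float64(0.0009509894651620827), 0.595324951171875, -0.012106250762939454, np.float64(1.8866641098617025), 48.587833404541016, 32.63175964355469, array([286, 172], dtype=int32), array([351, 230], dtype=int32)), (np.float64(0.042951903587062995), 0.554788330078125, 0.002095947265625, np.float64(1.259924201169402), 571.1094360351562, 226.11131286621094, ar
[... 204 characters left out ...]
, array([294, 240], dtype=int32), array([396, 280], dtype=int32))]
150 [(np.float64(0.061003985626099204), 0.6556400756835937, -0.00634661865234375, np.float64(1.256510694442193), 93.6356430053711, 38.787559509277344, array([294, 241], dtype=int32), array([396, 280], dtype=int32)), (np.float64(0.12017046300009122), 0.50302294921875, 0.06433797454833984, np.float64(1.6018776055016422), 64.79570007324219, 42.06904602050781, array([328,  42], dtype=int32), array([417, 101], dtype=int32)), (np.float64(0.13086241533974657), 0.718232666015625, -0.05703046417236328, np.float64(1.2683879934297828), 224.7356414794922, 42.17019271850586, array([200, 314], dtype=int32), array([428, 352], dtype=int32))]
```

View pics/w3.png

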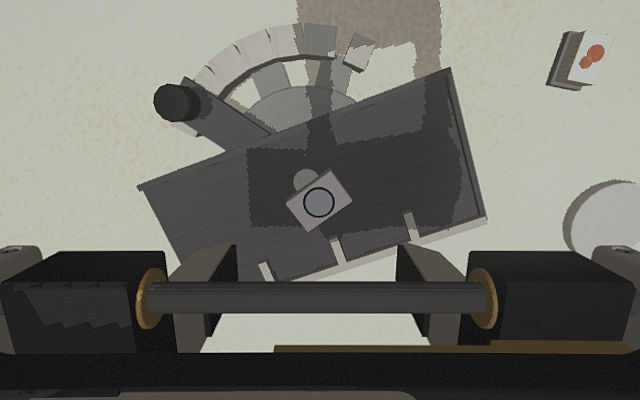

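```bash
python3 - <<'E'
from h import *
to([.5953,-.0122,.042],1.887)
# camera rest foot rough
E
```

```text
pos [ 0.592  -0.0126  0.1894] shift [-0.0031  0.0014  0.1474] turn z -0.6308206615380665 t 7.35 q6 -1.41
```

Emit:
arm_command([
  [[-0.003, 0.001, 0.02], [0, 0, -0.13], 0.085],
  [[-0.003, 0.001, 0.04], [0, 0, -0.26], 0.085],
  [[-0.003, 0.001, 0.06], [0, 0, -0.39], 0.085],
  [[-0.003, 0.001, 0.07], [0, 0, -0.52], 0.085],
  [[-0.003, 0.001, 0.08], [0, 0, -0.63], 0.075],
])

```text
time: 7.85
tool_pos: [0.5951, -0.0128, 0.1088]
tool_rot: [3.141, -0.001, -2.822]
contact_force: [1.0, -0.6, 0.6]
opening: 0.0811
grip_force: 0.0
```

Emit:
arm_command([
  [[0, 0, 0.03], [0, 0, 0], 0.07],
  [[0, 0, 0.055], [0, 0, 0], 0.07],
  [[0, 0, 0.0665], [0, 0, 0], 0.07],
  [[0, 0, 0.0665], [0, 0, 0], 0.06],
  [[0, 0, 0.0665], [0, 0, 0], 0.04],
], squeeze=35)

```text
time: 8.35
tool_pos: [0.5959, -0.0129, 0.0438]
tool_rot: [-3.141, 0.001, -2.829]
contact_force: [0.2, 0.6, 0.0]
opening: 0.0581
grip_force: 0.0
```

Emit:
arm_command([
  [[0, 0, 0], [0, 0, 0], 0.035],
  [[0, 0, 0], [0, 0, 0], 0.035],
  [[0, 0, 0], [0, 0, 0], 0.035],
  [[0, 0, -0.02], [0, 0, 0], 0.035],
  [[0, 0, -0.06], [0, 0, 0], 0.035],
])

```text
time: 8.85
tool_pos: [0.5931, -0.0126, 0.1009]
tool_rot: [3.138, -0.007, -2.829]
contact_force: [0.3, 0.8, -0.6]
opening: 0.0496
grip_force: 35.0
```

```bash
python3 - <<'E'
from h import *
np.set_printoptions(precision=4,suppress=True)
s=robot.observe();print(s['time'],s['tool_pos'],s['tool_rot'],s['qpos'],s['opening'],s['grip_force'])
to([.383,-.24,.22],1.6)
E
```

```text
8.85 [ 0.5931 -0.0126  0.1009] [ 3.1383 -0.0065 -2.8294] [-0.1503  0.589   1.4882  0.0001  1.0717 -2.0334] 0.049621379489601915 34.999884366989136
pos [ 0.5931 -0.0126  0.1009] shift [ 0.2706 -0.1515 -0.1178] turn z 0.28300652374181956 t 8.85 q6 -2.03
```

Emit:
arm_command([
  [[0.015, -0.025, -0.03], [0, 0, 0.05], 0.035],
  [[0.03, -0.05, -0.06], [0, 0, 0.1], 0.035],
  [[0.05, -0.08, -0.09], [0, 0, 0.15], 0.035],
  [[0.075, -0.11, -0.1], [0, 0, 0.2], 0.035],
  [[0.1, -0.14, -0.1], [0, 0, 0.28], 0.035],
])

```text
time: 9.35
tool_pos: [0.5435, -0.1784, 0.2057]
tool_rot: [-3.14, 0.004, -3.111]
contact_force: [-0.3, -0.7, -1.1]
opening: 0.05
grip_force: 3.5
```

```bash
python3 - <<'E'
from h import *
to([.46,-.30,.2],1.6)
E
```

```text
pos [ 0.5435 -0.1784  0.2057] shift [ 0.0872 -0.119   0.0056] turn z 0.001253846547369264 t 9.35 q6 -2.05
```

Emit:
arm_command([
  [[0, 0, 0], [0, 0, 0], 0.035],
  [[0, 0, 0], [0, 0, 0], 0.035],
  [[0, 0, 0], [0, 0, 0], 0.035],
  [[0, 0, 0], [0, 0, 0], 0.035],
  [[0, 0, 0], [0, 0, 0], 0.035],
], squeeze=40)

```text
time: 9.85
tool_pos: [0.5436, -0.1758, 0.203]
tool_rot: [3.141, -0.0, -3.108]
contact_force: [-0.7, -0.3, -0.2]
opening: 0.0496
grip_force: 40.0
```

Emit:
arm_command([
  [[0.017, -0.024, 0], [0, 0, 0], 0.035],
  [[0.035, -0.048, 0], [0, 0, 0], 0.035],
  [[0.052, -0.07, 0], [0, 0, 0], 0.035],
  [[0.07, -0.095, 0.005], [0, 0, 0], 0.035],
  [[0.087, -0.119, 0.005], [0, 0, 0], 0.035],
])

```text
time: 10.35
tool_pos: [0.4596, -0.2986, 0.1976]
tool_rot: [3.141, -0.001, -3.108]
contact_force: [-0.2, -0.6, -0.8]
opening: 0.05
grip_force: 40.0
```

```bash
python3 - <<'E'
from h import *
np.set_printoptions(precision=4,suppress=True)
s=robot.observe();print(s['time'],s['tool_pos'],s['tool_rot'],s['qpos'],s['opening'],s['grip_force'])
cm=robot.camera_model('wrist'); im=robot.read_camera('wrist'); save(im,'w4'); np.savez('w4.npz',**cm)
print(proj(cm,[.383,-.303,.06]))
save(np.hstack([im[:,100:500],robot.read_camera('scene')[60:460,100:500][:340] if 0 else im[:,100:100]]),'w4c')
for t in(110,130): print(bright(im,cm,.06,[.383,-.303],t)[:2])
E
```

```text
10.35 [ 0.4596 -0.2986  0.1976] [ 3.1408 -0.0007 -3.1079] [-0.7161  0.409   1.5054  0.0001  1.2283 -2.3206] 0.0499563369854252 40.00037133693695
[[314.3759 107.0104]]
[(np.float64(0.07906805212557041), 0.42468212890625, -0.37018896484375, np.float64(1.6141714603344233), 437.9867248535156, 234.37794494628906, array([0, 0], dtype=int32), array([511, 281], dtype=int32)), (np.float64(0.1084422051675633), 0.4063540954589844, -0.1971024169921875, np.float64(0.8650977863919226), 71.27110290527344, 68.09632873535156, array([383,  84], dtype=int32), array([495, 184], dtype=int32))]
[(np.float64(0.07909410013146814), 0.4243363037109375, -0.3704328308105469, np.float64(1.6156888962340368), 437.28619384765625, 233.87205505371094, array([0, 0], dtype=int32), array([510, 281], dtype=int32)), (np.float64(0.10843128209928671), 0.40636737060546874, -0.1971165313720703, np.float64(0.8687867971339004), 70.12608337402344, 67.89241790771484, array([383,  84], dtype=int32), array([495, 184], dtype=int32))]
```

View pics/w4.png

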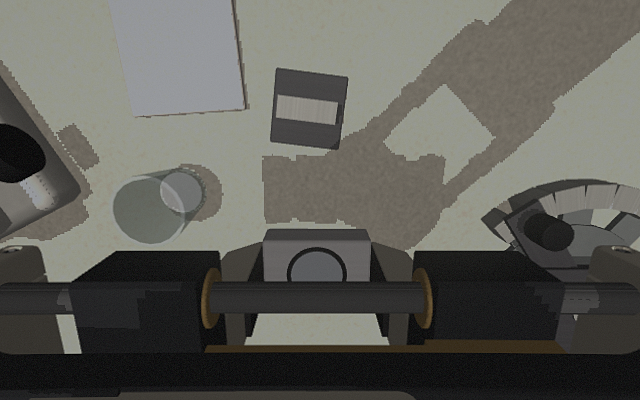

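```bash
python3 - <<'E'
from h import *
np.set_printoptions(precision=4,suppress=True)
cm=np.load('w4.npz'); s=robot.observe()
c=plane(cm,[(278,93),(337,98),(335,124),(277,121)],.06)[:,:2]; print(c,c.mean(0)); d=c[1]+c[2]-c[0]-c[3]; print('heading',np.arctan2(d[1],d[0])%np.pi, np.hypot(*d)/2, np.hypot(*(c[2]+c[3]-c[0]-c[1]))/2)
p=s['tool_pos']; R=Ro.from_euler('xyz',s['tool_rot']).as_matrix()
for dz in(-.003,0,.003,.006,.01):  # slip down along tool z
    P=[p+R@np.array(v) for v in([.017,.0,.003+dz],[.017,-.025,.003+dz],[.017,.025,.003+dz],[.017,0,dz-.015],[0,0,dz-.015])]
    print(dz,proj(cm,P))
E
```

```text
[[ 0.3731 -0.3331]
 [ 0.3753 -0.2847]
 [ 0.396  -0.2853]
 [ 0.3952 -0.3339]] [ 0.3849 -0.3092]
heading 1.5393609572998037 0.04853389177616361 0.021477616252466514
-0.003 [[309.7081 227.2167]
 [258.102  227.1828]
 [361.2433 227.2676]
 [309.0481 240.8038]
 [309.1919 276.3758]]
0 [[309.8049 225.2243]
 [259.0855 225.1887]
 [360.456  225.2746]
 [309.1687 238.3226]
 [309.3065 273.3039]]
0.003 [[309.8984 223.299 ]
 [260.0356 223.262 ]
 [359.6954 223.3488]
 [309.2847 235.9346]
 [309.4169 270.3444]]
0.006 [[309.9887 221.4377]
 [260.9542 221.3993]
 [358.96   221.4869]
 [309.3964 233.6346]
 [309.5233 267.4913]]
0.01 [[310.1047 219.0498]
 [262.1323 219.0099]
 [358.0166 219.0984]
 [309.5391 230.6967]
 [309.6594 263.8427]]
```

```bash
python3 - <<'E'
from h import *
from scipy.optimize import least_squares
np.set_printoptions(precision=4,suppress=True)
cm=dict(np.load('w4.npz')); s=robot.observe(); im=cv2.imread('pics/w4.png')
p=s['tool_pos']; R=Ro.from_euler('xyz',s['tool_rot']).as_matrix()
def pts(q):
    th,x,z,y=q; r=Ro.from_rotvec([0,th,0]).as_matrix()
    # plate frame: origin underside centre, tool axes, top is -z
    L=np.array([[.017,0,0],[.017,0,-.018],[0,0,-.018]])
    return proj(cm,[p+R@(np.array([x,y,z])+r@l) for l in L])
o=np.array([[316,229.5],[317,252.5],[317,268]])
f=least_squares(lambda q:(pts(q)-o).ravel(),[0,0,.003,0]); print(f.x,f.fun)
im=im[215:300,230:400]; cv2.imwrite('pics/w4c.png',np.clip(cv2.resize(im,None,fx=4,fy=4).astype(float)*1.6,0,255))
E
```

```text
[ 0.5442 -0.0166  0.0594  0.0036] [ 0.6656  0.0017 -0.2732 -0.0041 -0.3762  0.0026][ WARN:0@0.424] global loadsave.cpp:1063 imwrite_ Unsupported depth image for selected encoder is fallbacked to CV_8U.
```

View pics/w4c.png

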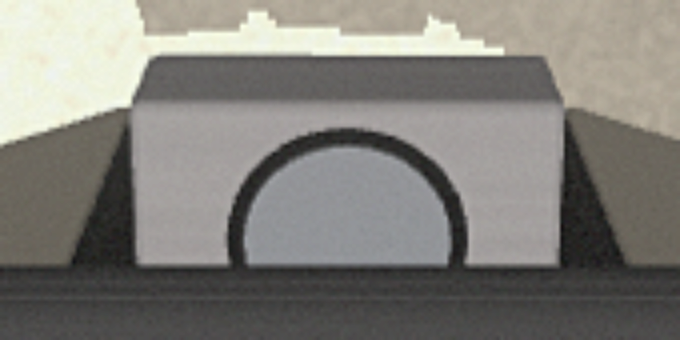

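```bash
python3 - <<'E'
from h import *
to([.385,-.310,.0632],1.54)
E
```

```text
pos [ 0.4576 -0.3023  0.1978] shift [ 0.0725 -0.0052  0.1348] turn z 0.0622343959568028 t 10.4 q6 -2.32
```

Emit:
arm_command([
  [[0.02, -0.001, 0.02], [0, 0, 0.02], 0.035],
  [[0.04, -0.003, 0.04], [0, 0, 0.04], 0.035],
  [[0.06, -0.005, 0.055], [0, 0, 0.062], 0.035],
  [[0.0725, -0.005, 0.075], [0, 0, 0.062], 0.035],
  [[0.0725, -0.005, 0.1], [0, 0, 0.062], 0.035],
])

```text
time: 10.9
tool_pos: [0.3874, -0.3057, 0.0982]
tool_rot: [-3.141, 0.001, 3.112]
contact_force: [-0.1, 0.7, -0.4]
opening: 0.0499
grip_force: 40.0
```

Emit:
arm_command([
  [[0, 0, 0.01], [0, 0, 0], 0.035],
  [[0, 0, 0.02], [0, 0, 0], 0.035],
  [[0, 0, 0.026], [0, 0, 0], 0.035],
  [[0, 0, 0.03], [0, 0, 0], 0.035],
  [[0, 0, 0.032], [0, 0, 0], 0.035],
])

```text
time: 11.4
tool_pos: [0.3882, -0.3059, 0.0663]
tool_rot: [-3.141, 0.0, 3.112]
contact_force: [-0.0, 0.6, -0.5]
opening: 0.0495
grip_force: 40.0
```

```bash
python3 - <<'E'
from h import *
s=robot.observe();print(s['contact_force'],s['tool_rot'])
to([.385,-.310,.063],1.54)
E
```

```text
[-0.00506542  0.55178255 -0.49368131] [-3.14127788e+00  3.92190031e-04  3.11223108e+00]
pos [ 0.3882 -0.3059  0.0663] shift [ 0.0031 -0.0041  0.0033] turn z 0.0014346336698096707 t 11.4 q6 -2.36
```

Emit:
arm_command([
  [[0.002, -0.003, 0.0], [0, 0, 0], 0.035],
  [[0.002, -0.003, 0.001], [0, 0, 0], 0.035],
  [[0.002, -0.003, 0.002], [0, 0, 0], 0.035],
  [[0.002, -0.003, 0.003], [0, 0, 0], 0.035],
  [[0.002, -0.003, 0.003], [0, 0, 0], 0.035],
])

```text
time: 11.9
tool_pos: [0.3859, -0.3091, 0.0642]
tool_rot: [-3.141, 0.001, 3.112]
contact_force: [-2.3, 1.3, 7.5]
opening: 0.0496
grip_force: 40.0
```

```bash
python3 - <<'E'
from h import *
s=robot.observe();print(s['contact_force'],s['tool_rot'],s['torque'])
to([.385,-.310,.063],1.54)
E
```

```text
[-2.28390958  1.33742356  7.4730529 ] [-3.14073664e+00  6.40173297e-04  3.11187611e+00] [ 0.16517953  0.41286438 -0.01739436]
pos [ 0.3859 -0.3091  0.0642] shift [ 0.0009 -0.001   0.0012] turn z 0.0010792320169437097 t 11.9 q6 -2.37
```

Emit:
arm_command([
  [[0, 0, -0.0005], [0, 0, 0], 0.045],
  [[0, 0, -0.0005], [0, 0, 0], 0.052],
  [[0, 0, -0.0005], [0, 0, 0], 0.056],
  [[0, 0, -0.0005], [0, 0, 0], 0.062],
  [[0, 0, -0.0005], [0, 0, 0], 0.066],
], squeeze=5)

```text
time: 12.4
tool_pos: [0.3858, -0.3088, 0.0636]
tool_rot: [3.141, -0.0, 3.112]
contact_force: [0.1, 0.1, -1.3]
opening: 0.0644
grip_force: 0.0
```

Emit:
arm_command([
  [[0, 0, 0], [0, 0, 0], 0.07],
  [[0, 0, -0.02], [0, 0, 0], 0.075],
  [[-0.01, 0, -0.06], [0, 0, 0], 0.08],
  [[-0.03, 0, -0.1], [0, 0, 0], 0.08],
  [[-0.05, 0, -0.14], [0, 0, 0], 0.08],
])

```text
time: 12.9
tool_pos: [0.436, -0.3101, 0.2053]
tool_rot: [3.141, -0.0, 3.111]
contact_force: [0.4, -1.1, -1.2]
opening: 0.0802
grip_force: 0.0
```

```bash
python3 - <<'E'
from h import *
s=robot.observe();print(s['time'],s['tool_pos'],s['qpos'])
cm=robot.camera_model('wrist'); im=robot.read_camera('wrist'); cs=robot.read_camera('scene')
a=im[60:320,170:470]; b=cv2.resize(cs[95:165,225:325],None,fx=4,fy=3.714)
save(np.hstack([a,b]),'p5'); save(im,'w5')
for t in(100,115,130): print(t,[ (o[1:6]) for o in bright(im,cm,.078,[.385,-.310],t)[:1]])
E
```

```text
12.9 [ 0.43599229 -0.31013386  0.20533314] [-7.61646947e-01  3.78400504e-01  1.53077784e+00  1.34979563e-04
  1.23269732e+00 -2.30209967e+00]
100 [(0.39649057006835936, -0.364169677734375, np.float64(1.539248520521818), 377.5480041503906, 227.69580078125)]
115 [(0.39649774169921875, -0.3639417724609375, np.float64(1.539248520521818), 376.8904113769531, 227.69580078125)]
130 [(0.37967431640625, -0.30824188232421873, np.float64(1.7510106401268228), 66.96734619140625, 41.27272415161133)]
```

View pics/p5.png

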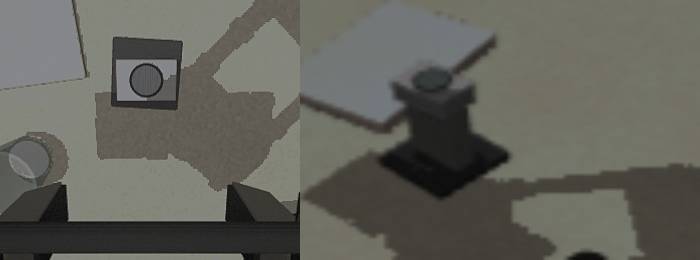

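```bash
cat >> h.py <<'E'
def blocks(im,cm,z=.026,amin=60):
    """wax tops: pale blobs holding red spots. centre, heading of long side, sizes (mm), red px"""
    h=cv2.cvtColor(im,cv2.COLOR_RGB2HSV); red=((h[...,0]<12)|(h[...,0]>170))&(h[...,1]>110)&(h[...,2]>60)
    V=im.astype(float); pale=(V.min(2)>0.78*V.max(2))
    r8=cv2.morphologyEx(red.astype('u1'),cv2.MORPH_CLOSE,np.ones((5,5)))
    n,l,st,ce=cv2.connectedComponentsWithStats(r8); out=[]
    for i in range(1,n):
        if st[i,4]<8: continue
        P=plane(cm,ce[i],z)[0]
        out.append((P[:2],st[i,4],ce[i]))
    return out
E
python3 - <<'E'
from h import *
np.set_printoptions(precision=4,suppress=True)
w=robot.camera_model('wrist')
print('foot',plane(w,np.array([(113,37),(182,42),(178,110),(112,105)])+[170,60],.008).mean(0),'plate',plane(w,np.array([(147,80)])+[170,60],.078))
cm=robot.camera_model('top'); im=robot.read_camera('top'); save(im,'top2')
for o in blocks(im,cm): print(*o)
c=cv2.resize(im[150:260,130:270],None,fx=5,fy=5,interpolation=cv2.INTER_CUBIC); save(np.clip(c*1.8,0,255).astype('u1'),'c3')
E
```

```text
foot [ 0.3912 -0.3128  0.008 ] plate [[ 0.3906 -0.3116  0.078 ]]
[0.6016 0.3382] 22 [198.7727 194.0455]
[0.5531 0.2495] 25 [230.56 210.36]
[0.5053 0.366 ] 25 [188.28 228.76]
```

View pics/c3.png

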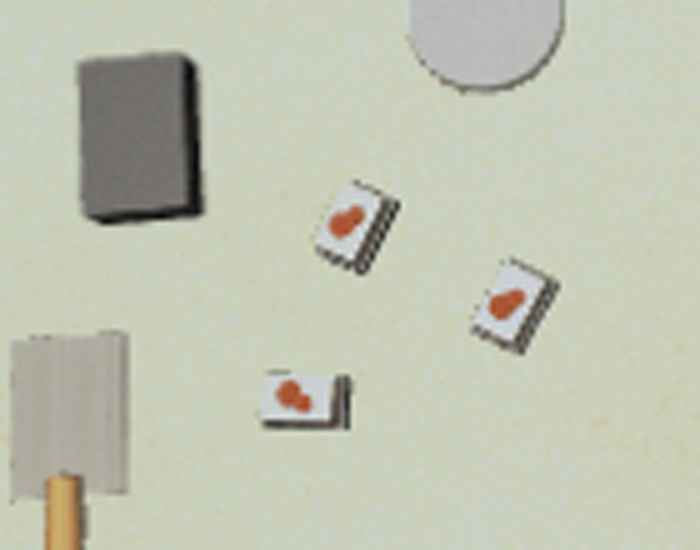

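```bash
python3 - <<'E'
from h import *
to([.5,-.1,.22],1.57); to([.69,-.015,.22],1.57)
E
```

```text
pos [ 0.4376 -0.3112  0.2062] shift [-0.0564  0.2128 -0.0144] turn z -0.027754417626010275 t 13.05 q6 -2.3
pos [ 0.4376 -0.3112  0.2062] shift [-0.2439  0.3032 -0.0139] turn z -0.027754417626010275 t 13.05 q6 -2.3
```

Emit:
arm_command([
  [[-0.01, 0.043, -0.003], [0, 0, 0], 0.08],
  [[-0.02, 0.085, -0.006], [0, 0, 0], 0.08],
  [[-0.035, 0.128, -0.009], [0, 0, 0], 0.08],
  [[-0.045, 0.17, -0.012], [0, 0, 0], 0.08],
  [[-0.056, 0.213, -0.014], [0, 0, -0.027], 0.08],
])

```text
time: 13.55
tool_pos: [0.4972, -0.0974, 0.2164]
tool_rot: [3.141, -0.002, 3.139]
contact_force: [1.8, 0.3, 0.7]
opening: 0.0801
grip_force: 0.0
```

Emit:
arm_command([
  [[-0.045, 0.018, 0], [0, 0, 0], 0.08],
  [[-0.09, 0.036, 0], [0, 0, 0], 0.08],
  [[-0.13, 0.054, 0], [0, 0, 0], 0.08],
  [[-0.16, 0.072, 0], [0, 0, 0], 0.08],
  [[-0.19, 0.085, 0], [0, 0, 0], 0.08],
])

```text
time: 14.05
tool_pos: [0.6886, -0.0133, 0.2155]
tool_rot: [3.141, -0.003, 3.139]
contact_force: [-0.4, -0.9, 0.5]
opening: 0.0801
grip_force: 0.0
```

Emit:
arm_command([
  [[0, 0, 0], [0, 0, 0], 0.08],
  [[0, 0, 0], [0, 0, 0], 0.08],
  [[0, 0, 0], [0, 0, 0], 0.08],
  [[0, 0, 0], [0, 0, 0], 0.08],
  [[0, 0, 0], [0, 0, 0], 0.08],
])

```text
time: 14.55
tool_pos: [0.6878, -0.0153, 0.2183]
tool_rot: [-3.142, 0.0, 3.138]
contact_force: [0.0, -0.3, 0.3]
opening: 0.0801
grip_force: 0.0
```

```bash
python3 - <<'E'
from h import *
s=robot.observe();print(s['time'],s['tool_pos'],s['tool_rot'],s['qpos'])
cm=robot.camera_model('wrist'); im=robot.read_camera('wrist'); save(im,'w6'); np.savez('w6.npz',**cm)
P=proj(cm,[[.655,.12,.048],[.655,-.15,.048]]);print(P)
c=im[110:330,120:520]; c=cv2.resize(c,None,fx=2,fy=2,interpolation=cv2.INTER_CUBIC); save(np.clip(c*1.5,0,255).astype('u1'),'c6')
E
```

```text
14.55 [ 0.68776827 -0.01525374  0.21834393] [-3.14154875e+00  4.85985450e-04  3.13793634e+00] [-1.33470169e-01  6.61292133e-01  1.01434080e+00  1.94872048e-05
  1.46547214e+00 -1.70061221e+00]
[[458.6772802  154.53139127]
 [174.99361216 155.68718565]]
```

View pics/c6.png

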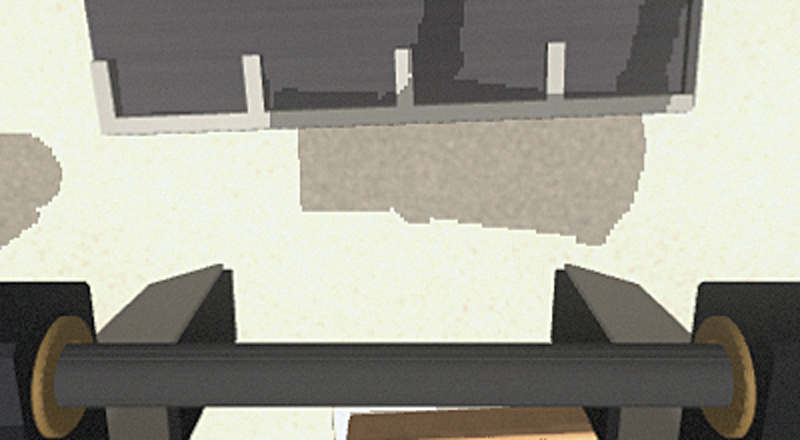

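```bash
python3 - <<'E'
from h import *
np.set_printoptions(precision=4,suppress=True)
cm=dict(np.load('w6.npz')); f=lambda x,y,z=.048: plane(cm,(120+x/2,110+y/2),z)[0][:2]
a,b=f(117,119),f(665,96); d=a-b; print('rail in',a,b,'head',np.arctan2(d[1],d[0]))
a,b=f(103,133),f(690,111); d=a-b; print('rail out',a,b,'head',np.arctan2(d[1],d[0]))
for s in[((106,62),(113,115)),((260,56),(266,110)),((410,50),(412,104)),((565,43),(565,95))]:
    print('stop',f(*s[0]),f(*s[1]))
# same from the top camera
ct=robot.camera_model('top'); im=cv2.imread('pics/top2.png'); c=np.clip(cv2.resize(im[150:200,265:390],None,fx=6,fy=6,interpolation=cv2.INTER_CUBIC)*1.6,0,255)
cv2.imwrite('pics/c7.png',c)
g=im.min(2).astype(int)
for x in(280,300,320,340,360,370): print(x,g[158:172,x])
for y in(172,174): print(y,g[y,285:385])
E
```

```text
rail in [ 0.6682 -0.1482] [0.6583 0.1145] head -1.5327993724075786
rail out [ 0.675  -0.1557] [0.6655 0.1272] head -1.5371107503649912
stop [ 0.6412 -0.1502] [ 0.6663 -0.1499]
stop [ 0.6386 -0.0778] [ 0.6641 -0.0764]
stop [ 0.6361 -0.0072] [ 0.6615 -0.0062]
stop [0.6332 0.0653] [0.6575 0.0669]
280 [108 110 108 108 106 107 106 106 106  97  92  92  48  38]
300 [107 109 106 106 106 104 107 106  96  94  90  44  39  39]
320 [109 109 106 107 104 102 103  96  95  76  39  40  39  38]
340 [105 105 106 104 105 100  95  95  62  41  39  36  38  37]
360 [108 108 108 106  99  95  95  49  40  41  39  38  40  40]
370 [106 106 104 103  96  94  66  42  40  39  39  40  40  39]
172 [ 39  39  39  40  40  39  41  41  41  40  46  69  94  89  62  41  41  42
  41  40  41  42  41  41  41  38  40  39  37  38  38  38  37  38  38  37
  38  57  95  93  74  37  37  38  36  38  38  38  38  36  37  39  38  38
  38  39  37  39  39  38  39  38  38  50  83  96  87  37  38  39  38  37
  39  39  39  39  38  39  39  38  39  40  38  39  41  40  41  40  39  46
  71  93  97 102 107 107 109 108 105 107]
174 [ 40  41  39  39  39  39  40  40  39  40  45  69  95  89  56  39  39  39
  39  38  39  39  40  38  38  38  40  39  39  39  39  40  40  40  40  39
  36  51  94  95  85  37  38  38  37  39  38  38  36  39  40  39  39  40
  38  38  39  38  39  40  38  38  39  52  81  95  88  50  39  38  39  39
  38  39  40  39  40  40  39  39  39  41  38  40  38  40  37  39  38  39
  40  41  46  73 104 104 105 107 109 106][ WARN:0@0.330] global loadsave.cpp:1063 imwrite_ Unsupported depth image for selected encoder is fallbacked to CV_8U.
```

```bash
python3 - <<'E'
from h import *
np.set_printoptions(precision=4,suppress=True)
ct=robot.camera_model('top')
print('rail',plane(ct,[(280,169.6),(300,168.4),(320,167),(340,165.6),(360,164.6),(370,163.9)],.048)[:,:2])
print('stops',plane(ct,[(295.9,172),(322.3,172),(348.6,172),(374.9,172)],.048)[:,:2])
for s,uv in(('b0',(200.4,194.4)),('b1',(232.4,210.6)),('b2',(190,229.4))): print(s,plane(ct,uv,.026)[0])
to([.599,.333,.2],1.0)
E
```

```text
rail [[ 0.6588  0.1094]
 [ 0.6605  0.0544]
 [ 0.6628 -0.0006]
 [ 0.6651 -0.0557]
 [ 0.6663 -0.1108]
 [ 0.6675 -0.1384]]
stops [[ 0.6507  0.0659]
 [ 0.6485 -0.0065]
 [ 0.6464 -0.0786]
 [ 0.6443 -0.1507]]
b0 [0.6005 0.3336 0.026 ]
b1 [0.5522 0.2444 0.026 ]
b2 [0.5034 0.3612 0.026 ]
pos [ 0.6879 -0.0151  0.2184] shift [0.0901 0.3478 0.0183] turn z 0.5672825718167216 t 14.6 q6 -1.7
```

Emit:
arm_command([
  [[0.01, 0.045, 0], [0, 0, 0.08], 0.08],
  [[0.02, 0.09, 0], [0, 0, 0.16], 0.08],
  [[0.035, 0.135, 0], [0, 0, 0.24], 0.08],
  [[0.045, 0.175, 0], [0, 0, 0.32], 0.07],
  [[0.055, 0.215, 0], [0, 0, 0.4], 0.06],
])

```text
time: 15.1
tool_pos: [0.6331, 0.2019, 0.2184]
tool_rot: [3.141, 0.001, 2.735]
contact_force: [0.9, 0.3, 0.6]
opening: 0.0683
grip_force: 0.0
```

```bash
python3 - <<'E'
from h import *
np.set_printoptions(precision=4,suppress=True)
to([.6005,.3336,.12],1.0);to([.6005,.3336,.0115],1.0)
for o in blocks(robot.read_camera('top'),robot.camera_model('top')): print(*o)
E
```

```text
pos [0.6331 0.2019 0.2184] shift [0.082  0.108  0.0984] turn z 0.16453519207219736 t 15.1 q6 -0.97
pos [0.6331 0.2019 0.2184] shift [0.0821 0.1079 0.2069] turn z 0.16453519207219736 t 15.1 q6 -0.97
```

Emit:
arm_command([
  [[0.02, 0.027, 0.01], [0, 0, 0.08], 0.06],
  [[0.04, 0.054, 0.02], [0, 0, 0.16], 0.06],
  [[0.06, 0.08, 0.03], [0, 0, 0.164], 0.06],
  [[0.082, 0.108, 0.04], [0, 0, 0.164], 0.06],
  [[0.082, 0.108, 0.04], [0, 0, 0.164], 0.06],
])

```text
time: 15.65
tool_pos: [0.5982, 0.3357, 0.1762]
tool_rot: [-3.141, -0.003, 2.58]
contact_force: [-0.8, -0.2, 0.4]
opening: 0.0601
grip_force: 0.0
```

```bash
python3 - <<'E'
from h import *
np.set_printoptions(precision=4,suppress=True)
to([.6005,.3336,.0115],1.0)
cm=robot.camera_model('wrist'); im=robot.read_camera('wrist'); save(im,'w7'); np.savez('w7.npz',**cm)
for o in blocks(im,cm): print(*o)
print('pred red b0', proj(cm,[.6016,.3382,.026]),'c',proj(cm,[.6005,.3336,.026]))
for t in(130,145,160,175): print(t,[o[1:6] for o in bright(im,cm,.026,[.6005,.3336],t,90)[:2]])
E
```

```text
pos [0.5982 0.3357 0.1762] shift [-0.0035 -0.0004  0.1646] turn z 0.008806843360141592 t 15.65 q6 -0.61
[0.504  0.3652] 294 [287.2143  84.1565]
[0.6004 0.3379] 227 [320.2775 194.6035]
[0.5524 0.2486] 223 [211.4215 201.8744]
pred red b0 [[321.2396 195.5091]] c [[316.4018 197.1048]]
130 [(0.5710406494140625, 0.35868798828125, np.float64(1.0094113566490357), 602.1266479492188, 245.95474243164062), (0.5290748901367187, 0.36814486694335935, np.float64(0.36721466072699704), 79.68791961669922, 75.11000061035156)]
145 []
160 []
175 []
```

Emit:
arm_command([
  [[-0.0025, -0.001, 0.04], [0, 0, 0], 0.06],
  [[-0.0025, -0.001, 0.08], [0, 0, 0], 0.06],
  [[-0.0025, -0.001, 0.12], [0, 0, 0], 0.055],
  [[-0.0025, -0.001, 0.15], [0, 0, 0], 0.055],
  [[-0.0025, -0.001, 0.164], [0, 0, 0], 0.055],
])

```text
time: 16.2
tool_pos: [0.6015, 0.3278, 0.011]
tool_rot: [-3.138, -0.002, 2.574]
contact_force: [-0.2, -0.9, -0.7]
opening: 0.055
grip_force: 0.0
```

Emit:
arm_command([
  [[0, 0, 0], [0, 0, 0], 0.04],
  [[0, 0, 0], [0, 0, 0], 0.025],
  [[0, 0, 0], [0, 0, 0], 0.018],
  [[0, 0, 0], [0, 0, 0], 0.018],
  [[0, 0, 0], [0, 0, 0], 0.018],
], squeeze=20)

```text
time: 16.7
tool_pos: [0.6034, 0.3303, 0.0157]
tool_rot: [3.139, 0.002, 2.575]
contact_force: [-0.2, -0.7, 6.3]
opening: 0.0258
grip_force: 20.0
```

Emit:
arm_command([
  [[0, 0, 0], [0, 0, 0], 0.018],
  [[0, 0, -0.02], [0, 0, 0], 0.018],
  [[0, 0, -0.05], [0, 0, 0], 0.018],
  [[0, 0, -0.09], [0, 0, 0], 0.018],
  [[0, 0, -0.12], [0, 0, 0], 0.018],
])

```text
time: 17.2
tool_pos: [0.6026, 0.3301, 0.1363]
tool_rot: [3.14, 0.001, 2.575]
contact_force: [1.0, 0.4, 0.1]
opening: 0.0257
grip_force: 20.0
```

```bash
python3 - <<'E'
from h import *
s=robot.observe(); print(s['tool_rot'],s['grip_force'],s['opening'])
to([.6457,-.05,.12],.035)
E
```

```text
[3.14008561e+00 9.48633600e-04 2.57499054e+00] 19.99838501214981 0.0256577058505402
pos [0.6026 0.3301 0.1363] shift [-0.2404 -0.2976  0.0161] turn z 0.969195644869819 t 17.2 q6 -0.61
```

Emit:
arm_command([
  [[-0.02, -0.025, 0], [0, 0, 0.1], 0.018],
  [[-0.05, -0.06, 0], [0, 0, 0.2], 0.018],
  [[-0.08, -0.1, 0], [0, 0, 0.3], 0.018],
  [[-0.11, -0.135, 0], [0, 0, 0.4], 0.018],
  [[-0.14, -0.17, 0], [0, 0, 0.5], 0.018],
])

```text
time: 17.7
tool_pos: [0.629, 0.1096, 0.1341]
tool_rot: [3.141, 0.0, 2.071]
contact_force: [0.6, 0.2, -1.1]
opening: 0.0255
grip_force: 20.0
```

```bash
python3 - <<'E'
from h import *
s=robot.observe(); print(s['grip_force'],s['opening'])
to([.6455,-.05,.12],.035)
E
```

```text
19.996028244495392 0.025540021178277236
pos [0.629  0.1096 0.1341] shift [-0.148  -0.0621  0.0141] turn z 0.4653147811300813 t 17.7 q6 -0.45
```

Emit:
arm_command([
  [[-0.035, -0.015, 0], [0, 0, 0.12], 0.018],
  [[-0.07, -0.03, 0], [0, 0, 0.24], 0.018],
  [[-0.11, -0.046, 0], [0, 0, 0.35], 0.018],
  [[-0.13, -0.055, 0.01], [0, 0, 0.465], 0.018],
  [[-0.148, -0.062, 0.014], [0, 0, 0.465], 0.018],
])

```text
time: 18.2
tool_pos: [0.6459, -0.0499, 0.1191]
tool_rot: [-3.14, -0.0, 1.607]
contact_force: [-0.6, 0.7, -0.2]
opening: 0.0257
grip_force: 20.0
```

Emit:
arm_command([
  [[0, 0, 0], [0, 0, 0], 0.018],
  [[0, 0, 0.02], [0, 0, 0], 0.018],
  [[0, 0, 0.04], [0, 0, 0], 0.018],
  [[0, 0, 0.055], [0, 0, 0], 0.018],
  [[0, 0, 0.055], [0, 0, 0], 0.018],
])

```text
time: 18.7
tool_pos: [0.645, -0.0468, 0.0625]
tool_rot: [-3.137, -0.001, 1.612]
contact_force: [-1.0, 0.6, -0.6]
opening: 0.0261
grip_force: 20.0
```

```bash
python3 - <<'E'
from h import *
s=robot.observe(); print(s['grip_force'],s['opening'],s['contact_force'])
to([.6455,-.05,.0535],.035)
E
```

```text
19.99835193157196 0.026139117038707565 [-0.99409848  0.56053552 -0.61210101]
pos [ 0.645  -0.0468  0.0625] shift [-0.0032  0.0004  0.009 ] turn z 0.006681219887477496 t 18.7 q6 -0.23
```

Emit:
arm_command([
  [[0, 0, 0.004], [0, 0, 0.0], 0.018],
  [[0, 0, 0.006], [0, 0, 0], 0.018],
  [[0, 0, 0.008], [0, 0, 0], 0.018],
  [[0, 0, 0.009], [0, 0, 0], 0.018],
  [[0, 0, 0.009], [0, 0, 0], 0.018],
])

```text
time: 19.2
tool_pos: [0.6465, -0.0483, 0.0559]
tool_rot: [3.141, -0.0, 1.61]
contact_force: [-0.8, -0.3, -0.8]
opening: 0.026
grip_force: 20.0
```

Emit:
arm_command([
  [[0, 0, 0.001], [0, 0, 0.0], 0.018],
  [[0, 0, 0.001], [0, 0, 0], 0.018],
  [[0, 0, 0.001], [0, 0, 0], 0.018],
  [[0, 0, 0.001], [0, 0, 0], 0.018],
  [[0, 0, 0.001], [0, 0, 0], 0.018],
])

```text
time: 19.7
tool_pos: [0.6466, -0.0483, 0.0557]
tool_rot: [3.141, 0.0, 1.61]
contact_force: [-2.1, 0.3, 5.9]
opening: 0.0256
grip_force: 20.0
```

Emit:
arm_command([
  [[0, 0.001, -0.0005], [0, 0, 0.0], 0.018],
  [[0, 0.002, -0.0005], [0, 0, 0], 0.018],
  [[0, 0.003, -0.0005], [0, 0, 0], 0.018],
  [[0, 0.004, -0.0005], [0, 0, 0], 0.018],
  [[0, 0.004, -0.0005], [0, 0, 0], 0.018],
])

```text
time: 20.2
tool_pos: [0.6495, -0.0479, 0.0557]
tool_rot: [-3.139, -0.0, 1.61]
contact_force: [-6.0, 0.2, 8.3]
opening: 0.026
grip_force: 20.0
```

Emit:
arm_command([
  [[-0.001, 0.0, 0], [0, 0, 0.0], 0.018],
  [[-0.002, 0.0, 0], [0, 0, 0], 0.018],
  [[-0.003, 0.0, 0], [0, 0, 0], 0.018],
  [[-0.004, 0.0, 0], [0, 0, 0], 0.018],
  [[-0.005, 0.0, 0], [0, 0, 0], 0.018],
])

```text
time: 20.7
tool_pos: [0.6494, -0.0508, 0.0557]
tool_rot: [-3.139, -0.003, 1.61]
contact_force: [-7.2, 7.6, 10.4]
opening: 0.0259
grip_force: 20.0
```

Emit:
arm_command([
  [[-0.001, 0.0, -0.0005], [0, 0, 0.0], 0.018],
  [[-0.002, 0.0, -0.0005], [0, 0, 0], 0.018],
  [[-0.003, 0.0, -0.0005], [0, 0, 0], 0.018],
  [[-0.003, 0.0005, -0.0005], [0, 0, 0], 0.018],
  [[-0.003, 0.0005, -0.0005], [0, 0, 0], 0.018],
])

```text
time: 21.2
tool_pos: [0.6496, -0.0544, 0.0558]
tool_rot: [-3.138, -0.003, 1.61]
contact_force: [-7.1, 5.7, 7.5]
opening: 0.0261
grip_force: 20.0
```

Emit:
arm_command([
  [[-0.001, 0.0, -0.0005], [0, 0, 0.0], 0.018],
  [[-0.002, 0.0, -0.0005], [0, 0, 0], 0.018],
  [[-0.003, 0.0, -0.0005], [0, 0, 0], 0.018],
  [[-0.003, 0.0, -0.0005], [0, 0, 0], 0.018],
  [[-0.003, 0.0, -0.0005], [0, 0, 0], 0.018],
])

```text
time: 21.7
tool_pos: [0.6497, -0.0575, 0.0558]
tool_rot: [-3.138, -0.003, 1.61]
contact_force: [-5.7, 5.5, 5.2]
opening: 0.0258
grip_force: 20.0
```

Emit:
arm_command([
  [[-0.001, 0.0, -0.0005], [0, 0, 0.0], 0.018],
  [[-0.002, 0.0, -0.0005], [0, 0, 0], 0.018],
  [[-0.003, 0.0, -0.0005], [0, 0, 0], 0.018],
  [[-0.003, 0.0, -0.0005], [0, 0, 0], 0.018],
  [[-0.003, 0.0, -0.0005], [0, 0, 0], 0.018],
])

```text
time: 22.2
tool_pos: [0.6499, -0.061, 0.0558]
tool_rot: [-3.138, -0.002, 1.61]
contact_force: [-4.4, 2.3, 1.2]
opening: 0.0256
grip_force: 20.0
```

Emit:
arm_command([
  [[-0.001, 0.0, 0], [0, 0, 0.0], 0.018],
  [[-0.002, 0.0, 0], [0, 0, 0], 0.018],
  [[-0.003, 0.0, 0], [0, 0, 0], 0.018],
  [[-0.003, 0.0, 0], [0, 0, 0], 0.018],
  [[-0.003, 0.0, 0], [0, 0, 0], 0.018],
])

```text
time: 22.7
tool_pos: [0.6498, -0.0618, 0.056]
tool_rot: [-3.137, -0.005, 1.61]
contact_force: [-5.5, 11.2, 3.8]
opening: 0.0256
grip_force: 20.0
```

Emit:
arm_command([
  [[0.001, 0.0, 0], [0, 0, 0.0], 0.018],
  [[0.001, 0.0, 0], [0, 0, 0], 0.028],
  [[0.001, 0.0, 0], [0, 0, 0], 0.034],
  [[0.001, 0.0, 0], [0, 0, 0], 0.044],
  [[0.001, 0.0, 0], [0, 0, 0], 0.05],
], squeeze=5)

```text
time: 23.2
tool_pos: [0.6519, -0.0645, 0.0568]
tool_rot: [3.141, 0.0, 1.609]
contact_force: [0.1, 0.0, -0.1]
opening: 0.0454
grip_force: 0.0
```

Emit:
arm_command([
  [[0, 0.0, -0.02], [0, 0, 0.0], 0.055],
  [[0, 0.0, -0.06], [0, 0, 0], 0.06],
  [[0, 0.0, -0.1], [0, 0, 0], 0.06],
  [[0, 0.0, -0.13], [0, 0, 0], 0.06],
  [[0, 0.0, -0.13], [0, 0, 0], 0.06],
])

```text
time: 23.7
tool_pos: [0.6541, -0.0648, 0.1925]
tool_rot: [3.131, 0.003, 1.61]
contact_force: [0.2, 0.5, 0.1]
opening: 0.0605
grip_force: 0.0
```

```bash
python3 - <<'E'
from h import *
np.set_printoptions(precision=4,suppress=True)
cm=robot.camera_model('wrist'); im=robot.read_camera('wrist'); save(im,'w8'); np.savez('w8.npz',**cm)
print('exp',proj(cm,[.6497,-.055,.066]))
for t in(100,115,130,145,160): print(t,[o[1:6] for o in bright(im,cm,.066,[.6497,-.055],t,80)[:2]])
to([.599,.25,.18],1.035)
ct=robot.camera_model('top')
for o in blocks(robot.read_camera('top'),ct): print(*o)
E
```

```text
exp [[310.7392 187.5865]]
100 [(0.583156982421875, -0.015918872833251954, np.float64(1.5490663970384495), 20.221410751342773, 20.221033096313477), (0.659744384765625, -0.19295875549316407, np.float64(0.03272831692468893), 166.7360076904297, 34.25763702392578)]
115 [(0.5135878295898437, -0.032219501495361326, np.float64(2.7256580240123456), 40.86339569091797, 33.331817626953125), (0.6602288208007813, -0.19294804382324218, np.float64(0.03251714073381325), 165.77415466308594, 34.23977279663086)]
130 [(0.707249755859375, -0.01770188331604004, np.float64(1.3661491749371746), 28.20068359375, 9.452590942382812), (0.7690945434570312, -0.023812843322753907, np.float64(0.03716813311520347), 265.518310546875, 227.2909698486328)]
145 [(0.7694328002929688, -0.023921249389648437, np.float64(0.03511378313388396), 263.6930847167969, 227.3051300048828), (0.5160651245117187, -0.03770711517333984, np.float64(1.9269495146447357), 20.759981155395508, 15.441293716430664)]
160 [(0.7694379272460937, -0.023921066284179688, np.float64(0.03511378313388396), 263.6827392578125, 227.3051300048828), (0.5163035888671875, -0.03832516860961914, np.float64(1.871258189008785), 19.99313735961914, 15.030597686767578)]
pos [ 0.6528 -0.0646  0.1895] shift [ 0.3164 -0.0417  0.0088] turn z -0.9962698892190565 t 23.75 q6 -0.25
[0.5531 0.2495] 25 [230.56 210.36]
[0.5053 0.366 ] 25 [188.28 228.76]
```

```bash
python3 - <<'E'
from h import *
np.set_printoptions(linewidth=250)
im=cv2.imread('pics/w8.png'); g=im.min(2).astype(int)
for r in(160,175,187,200): print(r,g[r,250:380:3])
for c in(290,300,310,325,335): print(c,g[130:235:3,c])
cm=dict(np.load('w8.npz'))
for o in blocks(cv2.cvtColor(im,cv2.COLOR_BGR2RGB),cm,.066): print(*o)
E
```

```text
160 [ 55  50  50  50  50  48  46  52  49  55  52  50  54  54  55  79  74  76  76  73  76  78  77  80  80  80 113 105 107  49 121 117 119 120 118 122 123 118 120 126 118 125 124 114]
175 [ 53  47  53  52  52  49  51  54  49  53  52  51  52  55  52 110 130 129 130 132 127  97 131 131 129  87 110 104 109  63 116 120 119 126 122 120 121 121 121 124 123 116 113 124]
187 [ 50  52  50  50  51  51  53  52  49  54  52  53  55  54  51  92 131 130 126  53  52  54  52  64 129  83 109 105 108 120 183 191 189 178 174 179 179 179 177 176 184 177 183 186]
200 [ 71  74  75  75  76  52  56  58  53  57  58  53  59  73  74  70 129 125 128 131 130 128 129 129 129  81 107 107 108 154 176 179 180 175 177 177 176 178 181 177 175 179 175 182]
290 [49 51 50 51 51 50 54 50 53 51 52 57 51 53 52 53 53 54 56 56 54 52 57 75 77 75 74 73 75 73 78 77 77 76 77]
300 [105 106 108  51  53  53  55  52  53  48  77  73 129 131 130 128 128 129 130 129 133 133 132 130 128 128 124 163 157  59  74  77  71  75  73]
310 [106 104 110  52  55  56  55  54  51  49  76  77 129 131 127 127  52  54  50  52  54  57  63 132 130 127 127 163 158  63  76  79  75  74  75]
325 [107 106 109  57  58  53  57  56  56  51  80  74  98  90  87  87  85  82  85  83  84  84  81  79  79  80  85 161 160  61  73  73  73  72  71]
335 [107 109 107 108 109 108 108 107 108 104 110 110 108 108 107 108 107 110 107 107 108 108 108 107  92 109 140 129 129  98 110 109 108  82  80]
[ 0.64941852 -0.0535513 ] 273 [310.46520147 185.9047619 ]
```

Emit:
arm_command([
  [[0.035, -0.01, 0], [0, 0, -0.1], 0.055],
  [[0.08, -0.02, 0], [0, 0, -0.2], 0.055],
  [[0.12, -0.03, 0], [0, 0, -0.3], 0.055],
  [[0.16, -0.04, 0], [0, 0, -0.42], 0.055],
  [[0.2, -0.055, 0], [0, 0, -0.54], 0.055],
])

```text
time: 24.3
tool_pos: [0.5876, 0.1349, 0.1846]
tool_rot: [-3.139, -0.002, 2.154]
contact_force: [-0.1, 0.7, -0.4]
opening: 0.0549
grip_force: 0.0
```

```bash
python3 - <<'E'
from h import *
to([.5515,.244,.15],1.03)
E
```

```text
pos [0.5876 0.1349 0.1846] shift [0.1109 0.0301 0.0347] turn z -0.44650244324379207 t 24.3 q6 -0.48
```

Emit:
arm_command([
  [[0.025, 0.007, 0], [0, 0, -0.11], 0.055],
  [[0.05, 0.014, 0.01], [0, 0, -0.22], 0.055],
  [[0.08, 0.022, 0.02], [0, 0, -0.33], 0.055],
  [[0.111, 0.03, 0.03], [0, 0, -0.446], 0.055],
  [[0.111, 0.03, 0.035], [0, 0, -0.446], 0.055],
])

```text
time: 24.8
tool_pos: [0.5503, 0.2459, 0.1488]
tool_rot: [-3.139, -0.004, 2.602]
contact_force: [-0.6, -1.0, -1.3]
opening: 0.0552
grip_force: 0.0
```

```bash
python3 - <<'E'
from h import *
np.set_printoptions(precision=4,suppress=True,linewidth=200)
cm=robot.camera_model('wrist'); im=robot.read_camera('wrist'); save(im,'w9'); np.savez('w9.npz',**cm)
for o in blocks(im,cm): print(*o)
to([.5515,.244,.0125],1.03); to([.5515,.244,.0125],1.03)
# dark base contour near block -> heading
g=im.min(2); u=proj(cm,[.5515,.244,.01])[0].astype(int); print(u)
m=(g<75).astype('u1'); m[:u[1]-70]=0;m[u[1]+70:]=0;m[:,:u[0]-70]=0;m[:,u[0]+70:]=0
c=np.argwhere(m)[:,::-1]; print(len(c)); 
for t in (60,90,120,140,160): print(t,[np.round(o[1:6],3) for o in bright(im,cm,.026,[.5515,.244],t,80)[:1]])
E
```

```text
[0.5038 0.3649] 378 [419.7672  73.5212]
[0.5524 0.2485] 266 [321.2556 202.0827]
pos [0.551  0.244  0.1484] shift [-0.001   0.0008  0.1359] turn z -0.0024412340719544012 t 24.85 q6 -0.74
pos [0.551  0.244  0.1484] shift [-0.001   0.0008  0.1359] turn z -0.0024412340719544012 t 24.85 q6 -0.74
[316 199]
1542
60 [array([  0.518,   0.267,   1.032, 554.158, 225.082])]
90 [array([  0.518,   0.267,   1.032, 553.934, 224.088])]
120 [array([ 0.488,  0.287,  1.857, 77.268, 61.763])]
140 [array([ 0.496,  0.362,  1.519, 28.888,  9.685])]
160 []
```

Emit:
arm_command([
  [[-0.001, 0.0, 0.035], [0, 0, 0], 0.055],
  [[-0.001, 0.0, 0.07], [0, 0, 0], 0.055],
  [[-0.001, 0, 0.105], [0, 0, 0], 0.055],
  [[-0.001, 0, 0.125], [0, 0, 0], 0.055],
  [[-0.001, 0, 0.136], [0, 0, 0], 0.055],
])

```text
time: 25.35
tool_pos: [0.5528, 0.2408, 0.0128]
tool_rot: [-3.138, -0.003, 2.593]
contact_force: [0.4, 0.3, -0.1]
opening: 0.0549
grip_force: 0.0
```

Emit:
arm_command([
  [[0, 0, 0], [0, 0, 0], 0.04],
  [[0, 0, 0], [0, 0, 0], 0.025],
  [[0, 0, 0], [0, 0, 0], 0.018],
  [[0, 0, 0], [0, 0, 0], 0.018],
  [[0, 0, 0], [0, 0, 0], 0.018],
], squeeze=20)

```text
time: 25.85
tool_pos: [0.5548, 0.2427, 0.017]
tool_rot: [3.14, 0.002, 2.596]
contact_force: [-0.1, -0.5, 4.1]
opening: 0.0256
grip_force: 20.0
```

Emit:
arm_command([
  [[0, 0, 0], [0, 0, 0], 0.018],
  [[0, 0, -0.02], [0, 0, 0], 0.018],
  [[0, 0, -0.05], [0, 0, 0], 0.018],
  [[0, 0, -0.09], [0, 0, 0], 0.018],
  [[0, 0, -0.12], [0, 0, 0], 0.018],
])

```text
time: 26.35
tool_pos: [0.5541, 0.2426, 0.1378]
tool_rot: [3.141, 0.001, 2.596]
contact_force: [0.5, -0.3, 0.1]
opening: 0.0256
grip_force: 20.0
```

```bash
python3 - <<'E'
from h import *
s=robot.observe(); print(s['tool_rot'],s['grip_force'],s['opening'])
to([.6432,.0215,.12],.035)
E
```

```text
[3.14073715e+00 6.93432453e-04 2.59589535e+00] 19.999468624591827 0.02557618524552166
pos [0.5541 0.2426 0.1378] shift [-0.1909 -0.1427  0.0178] turn z 0.9900996138212951 t 26.35 q6 -0.74
```

Emit:
arm_command([
  [[-0.015, -0.012, 0], [0, 0, 0.1], 0.018],
  [[-0.035, -0.026, 0], [0, 0, 0.2], 0.018],
  [[-0.06, -0.045, 0], [0, 0, 0.3], 0.018],
  [[-0.085, -0.064, 0], [0, 0, 0.4], 0.018],
  [[-0.11, -0.082, 0], [0, 0, 0.52], 0.018],
])

```text
time: 26.85
tool_pos: [0.6054, 0.1142, 0.1356]
tool_rot: [-3.141, -0.0, 2.072]
contact_force: [0.1, 0.3, 0.1]
opening: 0.0259
grip_force: 20.0
```

```bash
python3 - <<'E'
from h import *
to([.6432,.018,.1],.035)
E
```

```text
pos [0.6054 0.1142 0.1356] shift [-0.1025 -0.013   0.0356] turn z 0.46592204331880827 t 26.85 q6 -0.44
```

Emit:
arm_command([
  [[-0.025, -0.003, 0], [0, 0, 0.12], 0.018],
  [[-0.05, -0.006, 0], [0, 0, 0.24], 0.018],
  [[-0.075, -0.01, 0.01], [0, 0, 0.36], 0.018],
  [[-0.1025, -0.013, 0.025], [0, 0, 0.466], 0.018],
  [[-0.1025, -0.013, 0.035], [0, 0, 0.466], 0.018],
])

```text
time: 27.35
tool_pos: [0.6442, 0.016, 0.0996]
tool_rot: [-3.141, 0.001, 1.604]
contact_force: [0.2, -0.6, -1.2]
opening: 0.0255
grip_force: 20.0
```

Emit:
arm_command([
  [[0, 0, 0], [0, 0, 0], 0.018],
  [[0, 0, 0.015], [0, 0, 0], 0.018],
  [[0, 0, 0.03], [0, 0, 0], 0.018],
  [[0, 0, 0.04], [0, 0, 0], 0.018],
  [[0, 0, 0.04], [0, 0, 0], 0.018],
])

```text
time: 27.85
tool_pos: [0.6425, 0.0204, 0.0596]
tool_rot: [-3.139, -0.001, 1.612]
contact_force: [0.6, -0.7, -0.4]
opening: 0.0259
grip_force: 20.0
```

Emit:
arm_command([
  [[0, 0, 0], [0, 0, 0], 0.018],
  [[0, 0, 0.001], [0, 0, 0], 0.018],
  [[0, 0, 0.002], [0, 0, 0], 0.018],
  [[0, 0, 0.0025], [0, 0, 0], 0.018],
  [[0, 0, 0.0025], [0, 0, 0], 0.018],
])

```text
time: 28.35
tool_pos: [0.6437, 0.0192, 0.0584]
tool_rot: [3.141, -0.0, 1.61]
contact_force: [-0.8, 0.2, -1.1]
opening: 0.0257
grip_force: 20.0
```

```bash
python3 - <<'E'
from h import *
print(robot.observe()['contact_force']); to([.6472,.013,.056],.035)
E
```

```text
[-0.79872068  0.17749066 -1.08136386]
pos [0.6437 0.0192 0.0584] shift [-0.0064  0.0032  0.0024] turn z 0.003933050288563056 t 28.35 q6 -0.13
```

Lower to contact, then push to rail, then to stop.

Emit:
arm_command([
  [[0, 0, 0.001], [0, 0, 0], 0.018],
  [[0, 0, 0.0015], [0, 0, 0], 0.018],
  [[0, 0, 0.002], [0, 0, 0], 0.018],
  [[0, 0, 0.002], [0, 0, 0], 0.018],
  [[0, 0, 0.002], [0, 0, 0], 0.018],
])

```text
time: 28.85
tool_pos: [0.6438, 0.0192, 0.057]
tool_rot: [3.141, 0.0, 1.61]
contact_force: [-1.6, -0.1, 4.9]
opening: 0.0257
grip_force: 20.0
```

Emit:
arm_command([
  [[0, 0.001, 0.0005], [0, 0, 0], 0.018],
  [[0, 0.002, 0.0005], [0, 0, 0], 0.018],
  [[0, 0.003, 0.0005], [0, 0, 0], 0.018],
  [[0, 0.004, 0.0005], [0, 0, 0], 0.018],
  [[0, 0.004, 0.0005], [0, 0, 0], 0.018],
])

```text
time: 29.35
tool_pos: [0.6469, 0.0193, 0.057]
tool_rot: [-3.14, 0.0, 1.61]
contact_force: [-5.7, 0.1, 11.0]
opening: 0.0259
grip_force: 20.0
```

Emit:
arm_command([
  [[-0.001, 0.0, 0], [0, 0, 0.0], 0.018],
  [[-0.002, 0.0, 0], [0, 0, 0], 0.018],
  [[-0.003, 0.0, 0], [0, 0, 0], 0.018],
  [[-0.004, 0.0, 0], [0, 0, 0], 0.018],
  [[-0.005, 0.0, 0], [0, 0, 0], 0.018],
])

```text
time: 29.85
tool_pos: [0.647, 0.0167, 0.057]
tool_rot: [-3.141, -0.003, 1.61]
contact_force: [-6.5, 8.3, 10.3]
opening: 0.0263
grip_force: 20.0
```

Emit:
arm_command([
  [[-0.001, 0.001, -0.001], [0, 0, 0.0], 0.018],
  [[-0.002, 0.001, -0.001], [0, 0, 0], 0.018],
  [[-0.003, 0.001, -0.001], [0, 0, 0], 0.018],
  [[-0.004, 0.001, -0.001], [0, 0, 0], 0.018],
  [[-0.004, 0.001, -0.001], [0, 0, 0], 0.018],
])

```text
time: 30.35
tool_pos: [0.6472, 0.0127, 0.0571]
tool_rot: [-3.138, -0.003, 1.61]
contact_force: [-7.3, 6.6, 7.4]
opening: 0.0259
grip_force: 20.0
```

Emit:
arm_command([
  [[-0.001, 0.0, -0.0005], [0, 0, 0.0], 0.018],
  [[-0.002, 0.0, -0.0005], [0, 0, 0], 0.018],
  [[-0.002, 0.0, -0.0005], [0, 0, 0], 0.018],
  [[-0.002, 0.0, -0.0005], [0, 0, 0], 0.018],
  [[-0.002, 0.0, -0.0005], [0, 0, 0], 0.018],
])

```text
time: 30.85
tool_pos: [0.6473, 0.0124, 0.0573]
tool_rot: [-3.138, -0.006, 1.61]
contact_force: [-5.8, 12.8, 5.9]
opening: 0.0256
grip_force: 20.0
```

Stopped against the end stop (force rose to 12.8 N without motion). Release.

Emit:
arm_command([
  [[0.001, 0.0, 0], [0, 0, 0.0], 0.018],
  [[0.001, 0.0, 0], [0, 0, 0], 0.028],
  [[0.001, 0.0, 0], [0, 0, 0], 0.034],
  [[0.001, 0.0, 0], [0, 0, 0], 0.044],
  [[0.001, 0.0, 0], [0, 0, 0], 0.05],
], squeeze=5)

```text
time: 31.35
tool_pos: [0.6494, 0.0091, 0.0573]
tool_rot: [3.141, 0.0, 1.609]
contact_force: [0.3, -0.2, -0.2]
opening: 0.0457
grip_force: 0.0
```

Emit:
arm_command([
  [[0, 0.0, -0.02], [0, 0, 0.0], 0.055],
  [[0, 0.0, -0.06], [0, 0, 0], 0.06],
  [[0, 0.0, -0.1], [0, 0, 0], 0.06],
  [[0, 0.0, -0.13], [0, 0, 0], 0.06],
  [[0, 0.0, -0.13], [0, 0, 0], 0.06],
])

```text
time: 31.85
tool_pos: [0.6517, 0.0089, 0.1929]
tool_rot: [3.131, 0.002, 1.609]
contact_force: [0.3, -0.4, 0.4]
opening: 0.06
grip_force: 0.0
```

```bash
cat >> h.py <<'E'
def wax(im,cm,c,z=.066):
    """edges of a wax top near world c (stage at loading): rows/cols where min-channel crosses, via blob of 115..150 + red"""
    u=proj(cm,[*c,z])[0]; V=im.astype(int); g=V.min(2)
    red=(V[...,0]-V[...,1]>40); m=(((g>115)&(g<150))|red).astype('u1')
    k=np.zeros_like(m); x,y=u.astype(int); k[y-32:y+33,x-32:x+33]=1; m&=k
    m=cv2.morphologyEx(m,cv2.MORPH_OPEN,np.ones((5,5))); n,l,st,ce=cv2.connectedComponentsWithStats(m)
    i=l[y,x]; 
    if i==0: i=1+np.argmax(st[1:,4])
    c=np.argwhere(l==i)[:,::-1]; w=plane(cm,c,z)[:,:2]*1000
    (X,Y),(a,b),t=cv2.minAreaRect(w.astype('f4')); return X/1e3,Y/1e3,a,b,t,u,st[i]
E
python3 - <<'E'
from h import *
np.set_printoptions(precision=4,suppress=True)
cm=robot.camera_model('wrist'); im=robot.read_camera('wrist'); save(im,'w10'); np.savez('w10.npz',**cm)
print(wax(im,cm,(.6472,.0165))); print(blocks(im,cm,.066))
im=cv2.cvtColor(cv2.imread('pics/w8.png'),cv2.COLOR_BGR2RGB); print(wax(im,dict(np.load('w8.npz')),(.6497,-.055)))
for o in blocks(robot.read_camera('top'),robot.camera_model('top')): print(*o)
to([.5025,.3605,.17],.0)
E
```

```text
(0.6463278198242187, 0.016306201934814454, 24.677101135253906, 38.59857940673828, 2.547250509262085, array([310.5539, 190.2216]), array([295, 168,  30,  45, 985], dtype=int32))
[(array([0.6466, 0.0183]), np.int32(275), array([309.9018, 188.1673])), (array([ 0.6493, -0.0534]), np.int32(231), array([310.3074, 265.4675]))]
(0.6488340454101562, -0.05532942199707031, 24.277482986450195, 39.25352096557617, 2.5561699867248535, array([310.7392, 187.5865]), array([295, 165,  30,  46, 989], dtype=int32))
[0.5053 0.366 ] 25 [188.28 228.76]
pos [0.6493 0.0092 0.1877] shift [ 0.3567 -0.1331  0.0174] turn z 0.03870148990849209 t 31.95 q6 -0.14
```

Emit:
arm_command([
  [[0.04, -0.015, 0], [0, 0, 0.01], 0.055],
  [[0.085, -0.032, 0], [0, 0, 0.02], 0.055],
  [[0.13, -0.049, 0], [0, 0, 0.03], 0.055],
  [[0.175, -0.065, 0], [0, 0, 0.05], 0.055],
  [[0.21, -0.08, 0], [0, 0, 0.075], 0.055],
])

```text
time: 32.45
tool_pos: [0.5589, 0.2182, 0.1852]
tool_rot: [-3.138, 0.001, 1.535]
contact_force: [-0.1, 0.4, 0.2]
opening: 0.055
grip_force: 0.0
```

```bash
python3 - <<'E'
from h import *
to([.502,.360,.15],-.04)
E
```

```text
pos [0.5589 0.2182 0.1852] shift [ 0.1397 -0.0619  0.0353] turn z 0.003827749779958589 t 32.45 q6 0.28
```

Emit:
arm_command([
  [[0.035, -0.015, 0], [0, 0, 0], 0.055],
  [[0.07, -0.03, 0.01], [0, 0, 0], 0.055],
  [[0.11, -0.048, 0.02], [0, 0, 0], 0.055],
  [[0.14, -0.062, 0.03], [0, 0, 0], 0.055],
  [[0.14, -0.062, 0.035], [0, 0, 0], 0.055],
])

```text
time: 32.95
tool_pos: [0.5007, 0.3613, 0.1491]
tool_rot: [-3.137, 0.001, 1.539]
contact_force: [-1.0, -0.7, -0.1]
opening: 0.055
grip_force: 0.0
```

```bash
python3 - <<'E'
from h import *
np.set_printoptions(precision=4,suppress=True,linewidth=200)
cm=robot.camera_model('wrist'); im=robot.read_camera('wrist'); save(im,'w11'); np.savez('w11.npz',**cm)
for o in blocks(im,cm): print(*o)
to([.502,.360,.0125],-.04)
u=proj(cm,[.502,.36,.026])[0].astype(int);print(u); g=im.min(2).astype(int)
for r in range(u[1]-40,u[1]+41,10): print(r,g[r,u[0]-50:u[0]+51:3])
E
```

```text
[0.3275 0.4031] 2495 [103.796  156.6549]
[0.5039 0.3655] 269 [321.3234 195.197 ]
pos [0.5016 0.3592 0.1487] shift [0.0012 0.001  0.1362] turn z 0.007373767758139804 t 33.0 q6 0.53
[319 201]
161 [ 93  91  92  95  95  99  96  96 100  97  99  96  92  92  95  94  94  97  97  94  89  92  92  88  92  92  96  93  97  97  98  94  95 100]
171 [ 90  95  94  98  98  94  94  91  92  94  96  94  56  66  62  65  63  64  64  65  63  62  63  60  94  95  95  95  97  94  96  97  98 100]
181 [ 96  97  97  97  96  95  95  90  94  93 102  99  55 106 103 104 103 104 104 103 105 107 107  83  96  97  96  94  98  94  93  92  95  98]
191 [ 90  98  98  93  95  97  94  92  96  93  93  95  61 105 104 107  41  47  45  46  42 112 107 102  96  94  96  98 103 103  95  90  91  96]
201 [104 106 109 109 106  96  92  96  99  99  94  98  58 105 105  42  48  47  68 111 106 104 100  99  95  97  98  97 107 112 107 102 107 141]
211 [100  98 100  96  95  98  94  97  98  94  97  98  62 102 102 103 102 104 103 104 104 104  95 141 142 139 140 141 142 136 140 144 138 134]
221 [ 96  93  93  98  96  95  95 106 103 138 138 139 139 138 133 141 140 136 141 141 144 139 137 130 136 136 143 135 140 138 139 139 135 132]
231 [104  94  95 102 144 136 140 136 141 144 136 136 145 136 138 139 138 144 142 139 137 139 133 143 137 142 142 142 144 138 141 137 140 133]
241 [142 142 142 142 141 139 145 136 138 137 135 138 140 144 140 143 139 138 140 135 135 137 142 140 137 139 146 135 139 139 140 143 141 138]
```

Emit:
arm_command([
  [[0.003, 0.001, 0.035], [0, 0, 0], 0.055],
  [[0.003, 0.001, 0.07], [0, 0, 0], 0.055],
  [[0.003, 0.001, 0.105], [0, 0, 0], 0.055],
  [[0.003, 0.001, 0.125], [0, 0, 0], 0.055],
  [[0.003, 0.001, 0.136], [0, 0, 0], 0.055],
])

```text
time: 33.5
tool_pos: [0.5043, 0.3591, 0.0132]
tool_rot: [-3.138, 0.003, 1.533]
contact_force: [0.1, -0.1, 0.7]
opening: 0.0548
grip_force: 0.0
```

Emit:
arm_command([
  [[0, 0, 0], [0, 0, 0], 0.04],
  [[0, 0, 0], [0, 0, 0], 0.025],
  [[0, 0, 0], [0, 0, 0], 0.018],
  [[0, 0, 0], [0, 0, 0], 0.018],
  [[0, 0, 0], [0, 0, 0], 0.018],
], squeeze=20)

```text
time: 34.0
tool_pos: [0.5057, 0.3616, 0.0175]
tool_rot: [3.14, -0.001, 1.535]
contact_force: [0.1, -1.3, 4.6]
opening: 0.0258
grip_force: 20.0
```

Emit:
arm_command([
  [[0, 0, 0], [0, 0, 0], 0.018],
  [[0, 0, -0.02], [0, 0, 0], 0.018],
  [[0, 0, -0.05], [0, 0, 0], 0.018],
  [[0, 0, -0.09], [0, 0, 0], 0.018],
  [[0, 0, -0.12], [0, 0, 0], 0.018],
])

```text
time: 34.5
tool_pos: [0.5053, 0.3616, 0.1385]
tool_rot: [3.14, -0.001, 1.535]
contact_force: [0.1, 0.1, -1.0]
opening: 0.0259
grip_force: 20.0
```

```bash
python3 - <<'E'
from h import *
s=robot.observe(); print(s['tool_rot'],s['grip_force'],s['opening'])
to([.6405,.093,.12],.035)
E
```

```text
[ 3.14018411e+00 -9.51456819e-04  1.53494773e+00] 19.99945431947708 0.0258699852479124
pos [0.5053 0.3616 0.1385] shift [-0.2636  0.1447  0.0184] turn z -0.07084993591289068 t 34.5 q6 0.53
```

Emit:
arm_command([
  [[-0.035, 0.02, 0], [0, 0, -0.01], 0.018],
  [[-0.075, 0.041, 0], [0, 0, -0.02], 0.018],
  [[-0.115, 0.063, 0], [0, 0, -0.03], 0.018],
  [[-0.15, 0.082, 0], [0, 0, -0.05], 0.018],
  [[-0.185, 0.102, 0], [0, 0, -0.07], 0.018],
])

```text
time: 35.0
tool_pos: [0.6007, 0.1712, 0.1363]
tool_rot: [-3.142, -0.0, 1.606]
contact_force: [0.1, -0.6, -0.5]
opening: 0.0258
grip_force: 20.0
```

```bash
python3 - <<'E'
from h import *
to([.6407,.094,.1],.035)
E
```

```text
pos [0.6007 0.1712 0.1363] shift [-0.0786  0.0373  0.0363] turn z -0.00017306159625363193 t 35.0 q6 0.12
```

Emit:
arm_command([
  [[-0.025, 0.012, 0], [0, 0, 0], 0.018],
  [[-0.05, 0.024, 0], [0, 0, 0], 0.018],
  [[-0.0786, 0.037, 0.01], [0, 0, 0], 0.018],
  [[-0.0786, 0.037, 0.025], [0, 0, 0], 0.018],
  [[-0.0786, 0.037, 0.036], [0, 0, 0], 0.018],
])

```text
time: 35.5
tool_pos: [0.6398, 0.0945, 0.0991]
tool_rot: [-3.14, -0.0, 1.603]
contact_force: [-0.5, 0.1, -0.4]
opening: 0.0257
grip_force: 20.0
```

Emit:
arm_command([
  [[0, 0, 0], [0, 0, 0], 0.018],
  [[0, 0, 0.015], [0, 0, 0], 0.018],
  [[0, 0, 0.03], [0, 0, 0], 0.018],
  [[0, 0, 0.039], [0, 0, 0], 0.018],
  [[0, 0, 0.039], [0, 0, 0], 0.018],
])

```text
time: 36.0
tool_pos: [0.6391, 0.0961, 0.0603]
tool_rot: [-3.139, -0.0, 1.606]
contact_force: [-0.2, -0.5, -0.7]
opening: 0.0254
grip_force: 20.0
```

Emit:
arm_command([
  [[0, 0, 0], [0, 0, 0], 0.018],
  [[0, 0, 0.001], [0, 0, 0], 0.018],
  [[0, 0, 0.002], [0, 0, 0], 0.018],
  [[0, 0, 0.003], [0, 0, 0], 0.018],
  [[0, 0, 0.003], [0, 0, 0], 0.018],
])

```text
time: 36.5
tool_pos: [0.64, 0.0954, 0.0583]
tool_rot: [3.142, -0.0, 1.605]
contact_force: [0.7, -0.6, -0.7]
opening: 0.0258
grip_force: 20.0
```

```bash
python3 - <<'E'
from h import *
print(robot.observe()['contact_force']); to([.6447,.089,.0575],.035)
E
```

```text
[ 0.74945879 -0.6048866  -0.70382218]
pos [0.64   0.0954 0.0583] shift [-0.0066  0.0045  0.0008] turn z -0.0010521592285539505 t 36.5 q6 -0.0
```

Emit:
arm_command([
  [[0, 0, 0.0005], [0, 0, 0], 0.018],
  [[0, 0, 0.001], [0, 0, 0], 0.018],
  [[0, 0, 0.0015], [0, 0, 0], 0.018],
  [[0, 0, 0.0015], [0, 0, 0], 0.018],
  [[0, 0, 0.0015], [0, 0, 0], 0.018],
])

```text
time: 37.0
tool_pos: [0.6401, 0.0954, 0.0575]
tool_rot: [3.141, 0.0, 1.605]
contact_force: [-1.4, -0.3, 5.0]
opening: 0.0255
grip_force: 20.0
```

Emit:
arm_command([
  [[0, 0.0015, 0], [0, 0, 0], 0.018],
  [[0, 0.003, 0], [0, 0, 0], 0.018],
  [[0, 0.0045, 0], [0, 0, 0], 0.018],
  [[0, 0.006, 0], [0, 0, 0], 0.018],
  [[0, 0.006, 0], [0, 0, 0], 0.018],
])

```text
time: 37.5
tool_pos: [0.6445, 0.0955, 0.0575]
tool_rot: [-3.138, 0.0, 1.605]
contact_force: [-9.0, -1.8, 10.1]
opening: 0.0256
grip_force: 20.0
```

Emit:
arm_command([
  [[-0.001, 0.0, 0], [0, 0, 0.0], 0.018],
  [[-0.002, 0.0, 0], [0, 0, 0], 0.018],
  [[-0.003, 0.0, 0], [0, 0, 0], 0.018],
  [[-0.004, 0.0, 0], [0, 0, 0], 0.018],
  [[-0.005, 0.0, 0], [0, 0, 0], 0.018],
])

```text
time: 38.0
tool_pos: [0.6446, 0.0932, 0.0575]
tool_rot: [-3.139, -0.004, 1.605]
contact_force: [-8.2, 8.0, 9.4]
opening: 0.0257
grip_force: 20.0
```

Emit:
arm_command([
  [[-0.001, 0.0, -0.001], [0, 0, 0.0], 0.018],
  [[-0.002, 0.0, -0.001], [0, 0, 0], 0.018],
  [[-0.003, 0, -0.001], [0, 0, 0], 0.018],
  [[-0.004, 0, -0.001], [0, 0, 0], 0.018],
  [[-0.004, 0, -0.001], [0, 0, 0], 0.018],
])

```text
time: 38.5
tool_pos: [0.6447, 0.0881, 0.0576]
tool_rot: [-3.138, -0.002, 1.605]
contact_force: [-6.4, 5.5, 4.8]
opening: 0.0253
grip_force: 20.0
```

Emit:
arm_command([
  [[-0.001, 0.0, -0.0005], [0, 0, 0.0], 0.018],
  [[-0.002, 0.0, -0.0005], [0, 0, 0], 0.018],
  [[-0.003, 0.0, -0.0005], [0, 0, 0], 0.018],
  [[-0.003, 0.0, -0.0005], [0, 0, 0], 0.018],
  [[-0.003, 0.0, -0.0005], [0, 0, 0], 0.018],
])

```text
time: 39.0
tool_pos: [0.6448, 0.0858, 0.0577]
tool_rot: [-3.138, -0.003, 1.605]
contact_force: [-4.5, 7.1, 2.2]
opening: 0.0256
grip_force: 20.0
```

Emit:
arm_command([
  [[-0.001, 0.0, 0], [0, 0, 0.0], 0.018],
  [[-0.002, 0.0, 0], [0, 0, 0], 0.018],
  [[-0.002, 0.0, 0], [0, 0, 0], 0.018],
  [[-0.002, 0.0, 0], [0, 0, 0], 0.018],
  [[-0.002, 0.0, 0], [0, 0, 0], 0.018],
])

```text
time: 39.5
tool_pos: [0.6449, 0.0855, 0.0579]
tool_rot: [-3.139, -0.005, 1.605]
contact_force: [-4.1, 13.0, 2.8]
opening: 0.0255
grip_force: 20.0
```

Emit:
arm_command([
  [[0.001, 0.0, 0], [0, 0, 0.0], 0.018],
  [[0.001, 0.0, 0], [0, 0, 0], 0.028],
  [[0.001, 0.0, 0], [0, 0, 0], 0.034],
  [[0.001, 0.0, 0], [0, 0, 0], 0.044],
  [[0.001, 0.0, 0], [0, 0, 0], 0.05],
], squeeze=5)

```text
time: 40.0
tool_pos: [0.6469, 0.0822, 0.0583]
tool_rot: [3.141, 0.0, 1.604]
contact_force: [0.5, 0.0, 1.1]
opening: 0.0454
grip_force: 0.0
```

Emit:
arm_command([
  [[0, 0.0, -0.02], [0, 0, 0.0], 0.055],
  [[0, 0.0, -0.06], [0, 0, 0], 0.06],
  [[0, 0.0, -0.1], [0, 0, 0], 0.06],
  [[0, 0.0, -0.13], [0, 0, 0], 0.06],
  [[0, 0.0, -0.13], [0, 0, 0], 0.06],
])

```text
time: 40.5
tool_pos: [0.6491, 0.0823, 0.194]
tool_rot: [3.131, 0.0, 1.604]
contact_force: [0.6, 0.6, -0.0]
opening: 0.06
grip_force: 0.0
```

```bash
python3 - <<'E'
from h import *
np.set_printoptions(precision=4,suppress=True)
cm=robot.camera_model('wrist'); im=robot.read_camera('wrist'); save(im,'w12'); np.savez('w12.npz',**cm)
print(wax(im,cm,(.6447,.089))); print(blocks(im,cm,.066))
to([.56,.0,.2],.6); to([.4799,-.0925,.057],-.9+np.pi)
E
```

```text
(0.6501821899414062, 0.06735382080078126, 29.838741302490234, 13.710577964782715, 1.7616170644760132, array([310.4837, 191.1999]), array([299, 208,  35,  16, 280], dtype=int32))
[(array([0.6441, 0.0902]), np.int32(272), array([309.7684, 189.7684])), (array([0.6466, 0.0185]), np.int32(226), array([310.3009, 266.6372])), (array([ 0.6492, -0.0532]), np.int32(194), array([310.9536, 334.6856]))]
pos [0.6479 0.0823 0.1909] shift [-0.0793 -0.0905 -0.0096] turn z -0.5664348256473066 t 40.55 q6 -0.02
pos [0.6479 0.0823 0.1909] shift [-0.1691 -0.1745  0.133 ] turn z 0.9335651743526934 t 40.55 q6 -0.02
```

View pics/w12.png

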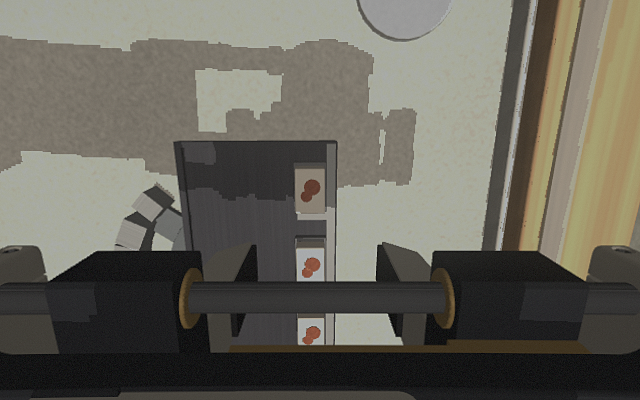

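All three blocks sit in a row by the rail, with their red spots at (311,190), (310,267) and (311,335). The spots are 71.7 mm apart, which matches the nest spacing. Next I return to the knob.

Emit:
arm_command([
  [[-0.025, -0.027, -0.003], [0, 0, 0.1], 0.06],
  [[-0.055, -0.055, -0.006], [0, 0, 0.22], 0.06],
  [[-0.085, -0.085, -0.01], [0, 0, 0.35], 0.06],
  [[-0.115, -0.115, -0.01], [0, 0, 0.48], 0.06],
  [[-0.14, -0.145, -0.01], [0, 0, 0.6], 0.06],
])

```text
time: 41.05
tool_pos: [0.5044, -0.0635, 0.1968]
tool_rot: [-3.14, 0.001, 0.999]
contact_force: [0.4, -0.3, 0.0]
opening: 0.0602
grip_force: 0.0
```

```bash
python3 - <<'E'
from h import *
to([.4799,-.0920,.12],-.9)
E
```

```text
pos [ 0.5044 -0.0635  0.1968] shift [-0.0371 -0.005   0.0768] turn z 0.3282933850338985 t 41.05 q6 0.3
```

Emit:
arm_command([
  [[-0.015, -0.002, 0], [0, 0, 0.1], 0.06],
  [[-0.03, -0.004, 0], [0, 0, 0.2], 0.06],
  [[-0.037, -0.005, 0.03], [0, 0, 0.328], 0.06],
  [[-0.037, -0.005, 0.05], [0, 0, 0.328], 0.06],
  [[-0.037, -0.005, 0.05], [0, 0, 0.328], 0.06],
])

```text
time: 41.55
tool_pos: [0.4797, -0.0903, 0.1448]
tool_rot: [-3.135, 0.004, 0.676]
contact_force: [0.1, -0.6, 0.2]
opening: 0.0598
grip_force: 0.0
```

```bash
python3 - <<'E'
from h import *
np.set_printoptions(precision=4,suppress=True)
s=robot.observe(); print(s['tool_rot'])
cm=robot.camera_model('wrist'); im=robot.read_camera('wrist'); save(im,'w13')
u=proj(cm,[.4799,-.0925,.08])[0]; print(u)
g=im.max(2); m=(g<45).astype('u1'); x,y=u.astype(int); k=np.zeros_like(m); k[y-50:y+51,x-50:x+51]=1
n,l,st,ce=cv2.connectedComponentsWithStats(m&k); print(st,ce)
to([.4799,-.0920,.055],-.9)
E
```

```text
[-3.1351  0.004   0.6761]
[319.7658 222.7573]
[[     0      0    640    400 254850]
 [   301    172      1      1      1]
 [   302    191     40     45   1149]] [[319.4915 199.4478]
 [301.     172.    ]
 [321.3995 211.0975]]
pos [ 0.481  -0.0905  0.1465] shift [-0.0015  0.0008  0.0915] turn z 0.005864420790190561 t 41.6 q6 0.55
```

Emit:
arm_command([
  [[-0.001, 0.001, 0.02], [0, 0, 0], 0.06],
  [[-0.001, 0.001, 0.045], [0, 0, 0], 0.06],
  [[-0.001, 0.001, 0.07], [0, 0, 0], 0.06],
  [[-0.001, 0.001, 0.0915], [0, 0, 0], 0.06],
  [[-0.001, 0.001, 0.0915], [0, 0, 0], 0.06],
])

```text
time: 42.1
tool_pos: [0.481, -0.0916, 0.0551]
tool_rot: [-3.138, 0.002, 0.677]
contact_force: [0.3, 0.9, 0.1]
opening: 0.0601
grip_force: 0.0
```

Emit:
arm_command([
  [[0, 0, 0], [0, 0, 0], 0.035],
  [[0, 0, 0], [0, 0, 0], 0.025],
  [[0, 0, 0], [0, 0, 0], 0.018],
  [[0, 0, 0], [0, 0, 0], 0.015],
  [[0, 0, 0], [0, 0, 0], 0.015],
], squeeze=25)

```text
time: 42.6
tool_pos: [0.4825, -0.0923, 0.0574]
tool_rot: [3.14, -0.001, 0.677]
contact_force: [0.1, -0.6, 3.3]
opening: 0.0269
grip_force: 25.0
```

Emit:
arm_command([
  [[0, 0, 0], [0, 0, 0], 0.015],
  [[0, 0, -0.004], [0, 0, 0], 0.015],
  [[0, 0, -0.008], [0, 0, 0], 0.015],
  [[0, 0, -0.012], [0, 0, 0], 0.015],
  [[0, 0, -0.015], [0, 0, 0], 0.015],
])

```text
time: 43.1
tool_pos: [0.4821, -0.0919, 0.0718]
tool_rot: [-3.141, -0.0, 0.677]
contact_force: [2.8, 1.1, -5.8]
opening: 0.0273
grip_force: 25.0
```

```bash
python3 - <<'E'
from h import *
np.set_printoptions(precision=4,suppress=True)
s=robot.observe(); p=s['tool_pos'];print(s['time'],p,s['tool_rot'],s['contact_force'],s['opening'],s['grip_force'],s['qpos'])
A=np.array([.5732,-.0169]); v=p[:2]-A; print(np.hypot(*v),np.arctan2(v[1],v[0])%6.283-2.56)
R=Ro.from_euler('xyz',s['tool_rot']).as_matrix()
for i in range(1,6):
    a=-.05*i; d=Ro.from_euler('z',a).as_matrix()[:2,:2]@v-v; print(i,R.T@np.r_[d,0],-a)
E
```

```text
43.1 [ 0.4821 -0.0919  0.0718] [-3.1412 -0.0003  0.6766] [ 2.7519  1.1372 -5.8308] 0.027332808281179427 24.99913841485977 [-0.345   0.4697  1.8175  0.0006  0.8545  0.5488]
0.11801156278659665 1.2705774383580306
1 [ 0.0001 -0.0059  0.    ] 0.05
2 [ 0.0004 -0.0118  0.    ] 0.1
3 [ 0.0011 -0.0177  0.    ] 0.15000000000000002
4 [ 0.0021 -0.0235  0.    ] 0.2
5 [ 0.0033 -0.0292  0.    ] 0.25
```

Emit:
arm_command([
  [[0, -0.003, 0], [0, 0, 0.025], 0.015],
  [[0.0003, -0.009, 0], [0, 0, 0.075], 0.015],
  [[0.0008, -0.0148, 0], [0, 0, 0.125], 0.015],
  [[0.002, -0.0225, 0], [0, 0, 0.19], 0.015],
  [[0.0033, -0.0292, 0], [0, 0, 0.25], 0.015],
])

```text
time: 43.6
tool_pos: [0.467, -0.0667, 0.0718]
tool_rot: [3.141, -0.002, 0.423]
contact_force: [6.0, 3.4, -5.2]
opening: 0.0273
grip_force: 25.0
```

Emit:
arm_command([
  [[0.0001, -0.0059, 0], [0, 0, 0.05], 0.015],
  [[0.0004, -0.0118, 0], [0, 0, 0.1], 0.015],
  [[0.0011, -0.0177, 0], [0, 0, 0.15], 0.015],
  [[0.0021, -0.0235, 0], [0, 0, 0.2], 0.015],
  [[0.0033, -0.0292, 0], [0, 0, 0.25], 0.015],
])

```text
time: 44.1
tool_pos: [0.4585, -0.0389, 0.072]
tool_rot: [3.141, -0.003, 0.174]
contact_force: [7.0, 2.2, -5.9]
opening: 0.0273
grip_force: 25.0
```

Emit:
arm_command([
  [[0.0001, -0.0059, 0], [0, 0, 0.05], 0.015],
  [[0.0004, -0.0118, 0], [0, 0, 0.1], 0.015],
  [[0.0011, -0.0177, 0], [0, 0, 0.15], 0.015],
  [[0.0021, -0.0235, 0], [0, 0, 0.2], 0.015],
  [[0.0033, -0.0292, 0], [0, 0, 0.25], 0.015],
])

```text
time: 44.6
tool_pos: [0.457, -0.0097, 0.0722]
tool_rot: [3.141, -0.004, -0.075]
contact_force: [7.3, 2.1, -5.2]
opening: 0.0275
grip_force: 25.0
```

Emit:
arm_command([
  [[0.0001, -0.0059, 0], [0, 0, 0.05], 0.015],
  [[0.0004, -0.0118, 0], [0, 0, 0.1], 0.015],
  [[0.0011, -0.0177, 0], [0, 0, 0.15], 0.015],
  [[0.0021, -0.0235, 0], [0, 0, 0.2], 0.015],
  [[0.0033, -0.0292, 0], [0, 0, 0.25], 0.015],
])

```text
time: 45.1
tool_pos: [0.4623, 0.0189, 0.0721]
tool_rot: [-3.141, -0.003, -0.325]
contact_force: [6.8, 0.7, -6.1]
opening: 0.0271
grip_force: 25.0
```

```bash
python3 - <<'E'
from h import *
np.set_printoptions(precision=4,suppress=True)
s=robot.observe(); p=s['tool_pos'];print(s['time'],p,s['tool_rot'],s['contact_force'],s['opening'],s['grip_force'],s['qpos'])
A=np.array([.5732,-.0169]); v=p[:2]-A; a0=np.arctan2(v[1],v[0])%6.283-2.56; print(np.hypot(*v),a0)
# aim: knob as first found at the camera stop while gripped
to([.4742,.0486,.0718],.6766-1.25-np.pi/2)
E
```

```text
45.1 [0.4623 0.0189 0.0721] [-3.1411 -0.0035 -0.3254] [ 6.7825  0.6752 -6.1392] 0.02712806420475091 24.995855391025543 [-0.1248  0.4275  1.8957 -0.0004  0.8149  1.7716]
0.116549192078331 0.26932212144239065
pos [0.4623 0.0189 0.0721] shift [ 0.0018 -0.0319  0.0003] turn z 0.24801089198498216 t 45.1 q6 1.77
```

Now the last quarter radian, easing out, then lowering the pin.

Emit:
arm_command([
  [[0.0001, -0.006, 0], [0, 0, 0.05], 0.015],
  [[0.0004, -0.0122, 0], [0, 0, 0.1], 0.015],
  [[0.001, -0.0185, 0], [0, 0, 0.15], 0.015],
  [[0.0018, -0.0245, 0], [0, 0, 0.2], 0.015],
  [[0.0025, -0.0295, 0], [0, 0, 0.24], 0.015],
])

```text
time: 45.6
tool_pos: [0.4745, 0.0457, 0.0722]
tool_rot: [-3.14, -0.004, -0.565]
contact_force: [7.2, -3.9, -5.9]
opening: 0.0275
grip_force: 25.0
```

Emit:
arm_command([
  [[0, -0.001, 0], [0, 0, 0.01], 0.015],
  [[0, -0.001, 0], [0, 0, 0.01], 0.015],
  [[0, -0.001, 0], [0, 0, 0.01], 0.015],
  [[0, -0.001, 0], [0, 0, 0.01], 0.015],
  [[0, -0.001, 0], [0, 0, 0.01], 0.015],
])

```text
time: 46.1
tool_pos: [0.475, 0.0465, 0.0722]
tool_rot: [-3.14, -0.004, -0.573]
contact_force: [7.9, -1.1, -5.5]
opening: 0.0276
grip_force: 25.0
```

```bash
python3 - <<'E'
from h import *
np.set_printoptions(precision=4,suppress=True)
s=robot.observe(); p=s['tool_pos'];print(s['time'],p,s['tool_rot'],s['contact_force'])
A=np.array([.5732,-.0169]); v=p[:2]-A; print(np.hypot(*v),np.arctan2(v[1],v[0])%6.283-2.56)
to([.4742,.0486,.0718])
E
```

```text
46.1 [0.475  0.0465 0.0722] [-3.1399 -0.0042 -0.5734] [ 7.8849 -1.0707 -5.4504]
0.1169007397728867 0.008158094664585835
pos [0.475  0.0465 0.0722] shift [-0.0018 -0.0013  0.0004] turn z None t 46.1 q6 2.08
```

Emit:
arm_command([
  [[0, -0.001, 0.003], [0, 0, 0.005], 0.015],
  [[0, -0.001, 0.006], [0, 0, 0.005], 0.015],
  [[0, -0.001, 0.01], [0, 0, 0.005], 0.015],
  [[0, -0.001, 0.013], [0, 0, 0.005], 0.015],
  [[0, -0.001, 0.015], [0, 0, 0.005], 0.015],
])

```text
time: 46.6
tool_pos: [0.4755, 0.0473, 0.0573]
tool_rot: [-3.14, -0.004, -0.578]
contact_force: [3.6, -2.2, 11.0]
opening: 0.0275
grip_force: 25.0
```

Emit:
arm_command([
  [[0, 0, 0.0], [0, 0, 0], 0.015],
  [[0, 0, 0], [0, 0, 0], 0.015],
  [[0, 0, 0], [0, 0, 0], 0.015],
  [[0, 0, 0], [0, 0, 0], 0.015],
  [[0, 0, 0], [0, 0, 0], 0.015],
])

```text
time: 47.1
tool_pos: [0.4755, 0.0473, 0.0575]
tool_rot: [-3.14, -0.004, -0.578]
contact_force: [6.4, -0.5, -3.5]
opening: 0.0273
grip_force: 25.0
```

Emit:
arm_command([
  [[0, 0, 0], [0, 0, 0], 0.024],
  [[0, 0, 0], [0, 0, 0], 0.027],
  [[0, 0, 0], [0, 0, 0], 0.03],
  [[0, 0, 0], [0, 0, 0], 0.04],
  [[0, 0, 0], [0, 0, 0], 0.055],
], squeeze=3)

```text
time: 47.6
tool_pos: [0.4725, 0.0478, 0.0564]
tool_rot: [3.14, 0.002, -0.578]
contact_force: [0.5, -0.6, -0.2]
opening: 0.0417
grip_force: 0.0
```

Emit:
arm_command([
  [[0, 0, 0], [0, 0, 0], 0.06],
  [[0, 0, -0.01], [0, 0, 0], 0.06],
  [[0, 0, -0.04], [0, 0, 0], 0.06],
  [[0, 0, -0.08], [0, 0, 0], 0.06],
  [[0, 0, -0.12], [0, 0, 0], 0.06],
])

```text
time: 48.1
tool_pos: [0.4731, 0.0477, 0.1785]
tool_rot: [3.141, 0.001, -0.578]
contact_force: [1.1, -0.4, -0.6]
opening: 0.06
grip_force: 0.0
```

Emit:
arm_command([
  [[-0.02, 0, -0.02], [0, 0, 0], 0.06],
  [[-0.04, 0, -0.04], [0, 0, 0], 0.06],
  [[-0.06, 0, -0.06], [0, 0, 0], 0.06],
  [[-0.08, 0, -0.08], [0, 0, 0], 0.06],
  [[-0.1, 0, -0.1], [0, 0, 0], 0.06],
])

```text
time: 48.6
tool_pos: [0.3887, 0.1027, 0.2782]
tool_rot: [-3.141, -0.0, -0.578]
contact_force: [-0.1, -0.3, 1.1]
opening: 0.0597
grip_force: 0.0
```

```bash
python3 - <<'E'
from h import *
np.set_printoptions(precision=4,suppress=True)
s=robot.observe(); print(s['time'],s['tool_pos'],s['contact_force'])
im=robot.read_camera('top'); save(im,'top3'); ct=robot.camera_model('top')
for o in blocks(im,ct,.066): print(*o)
A=np.array([.5732,-.0169]); r=Ro.from_euler('z',-1.25).as_matrix()[:2,:2]
for c in([.6492,-.0532],[.6466,.0185],[.6441,.0902]): print('expected red',A+r@(np.array(c)-A))
c=np.vstack([cv2.resize(im[130:280,280:460],None,fx=4,fy=4,interpolation=cv2.INTER_CUBIC)]); save(np.clip(c*1.7,0,255).astype('u1'),'c9')
E
```

```text
48.6 [0.3887 0.1027 0.2782] [-0.0533 -0.2843  1.1166]
[ 0.7017 -0.0434] 23 [335.3043 151.    ]
[ 0.6343 -0.0703] 25 [346.16 174.84]
[ 0.5676 -0.0973] 24 [357.25  198.875]
expected red [ 0.5627 -0.1005]
expected red [ 0.6299 -0.0754]
expected red [ 0.6972 -0.0504]
```

View pics/c9.png

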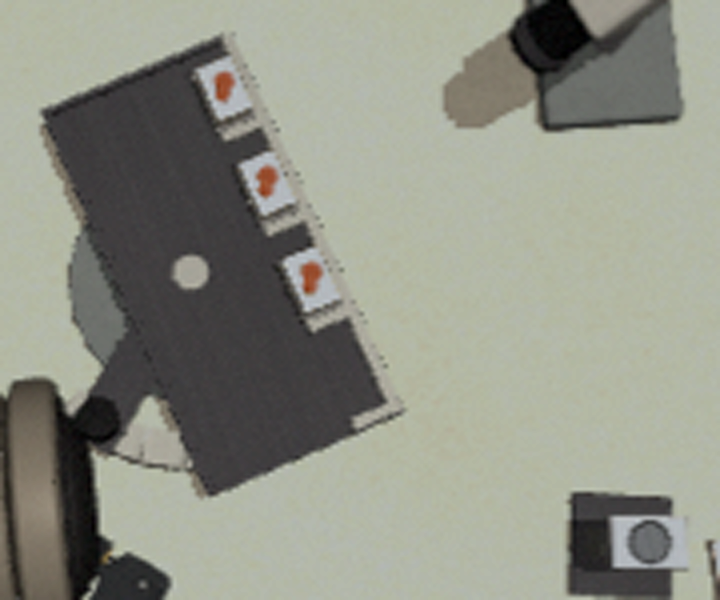

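```bash
python3 - <<'E'
from h import *
np.set_printoptions(precision=2,suppress=True,linewidth=200)
a,b,w=[cv2.imread(f'pics/top{i}.png').min(2).astype(float) for i in(0,3,2)]
def edge(g,r,x0,x1,thr):  # first crossing dark->bright sub-pixel
    p=g[r,x0:x1]; i=np.argmax(p>thr); return x0+i-1+(thr-p[i-1])/(p[i]-p[i-1])
E=[];
for g in(a,b): E.append([edge(g,r,355,390,60) for r in(208,212,216,226,228)]+[])
print(np.array(E))
# left plate edge and bottom edge: bright->dark
def dn(p,thr): i=np.argmax(p<thr); return i-1+(p[i-1]-thr)/(p[i-1]-p[i])
print([[280+dn(g[r,280:],60) for r in(160,165,170,175,180)] for g in(a,b)])
print([[140+dn(g[140:,c][:25],60) if 0 else 255-dn(g[255:200:-1,c],60) for c in(335,345,355,365)] for g in(a,b)])
E
```

```text
[[361.5  356.85 369.3  373.76 374.8 ]
 [358.5  357.29 369.71 374.18 375.2 ]]
[[np.float64(291.5), np.float64(291.0), np.float64(294.0), np.float64(295.9642857142857), np.float64(297.9310344827586)], [np.float64(291.0740740740741), np.float64(292.06666666666666), np.float64(293.75), np.float64(296.0), np.float64(298.2)]]
[[np.float64(252.3469387755102), np.float64(248.05714285714285), np.float64(243.82758620689654), np.float64(239.92)], [np.float64(252.3148148148148), np.float64(247.95833333333334), np.float64(243.91304347826087), np.float64(239.25)]]
```

```bash
python3 -c "
from cell import robot
print(robot.hand_in())"
```

```text
the job is handed in; nothing more can be done
None
```

I handed the job in at about 49 s of the 210 s, with all three blocks found seated in nests 0 to 2, the reference plate centred on its rest, and the stage back at the camera stop; the hand-in gave no verdict, and that the pin is home is inferred from the knob's height and the stage position.

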